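Load a blood analyser for the next run

ROBOT

A 6-joint arm with a two-finger parallel gripper is mounted at the origin on the work surface. World frame = base frame: x ahead of the robot, y to its left, z up, the work surface at z = 0. Lengths are in m, angles in rad, forces in N, time in s.
With the tool pointing down it reaches from about 0.4 to 0.825 m from the base axis. Payload 7 kg.
Tool frame: the origin (TCP) lies midway between the tips of the shut fingers; the grasp point (between the pads) lies 19 mm behind it; z points along the fingers, y is the direction in which the jaws open and shut (so a half turn about z gives the same grasp; the last joint's range is limited). The gripper opens to 88 mm and grips with 3 to 60 N. Pads are 19 mm wide; open, the fingers measure 130 mm over their backs; the gripper's body (78 mm by 193 mm) begins 47 mm behind the grasp point.
Start: joints at [-1.002, 0.359, 0.012, 0, -1.224, -0.288], TCP at [0.187, -0.649, 0.227] pointing down, gripper open.
Joint ranges: [-3.07, 3.07], [-1.43, 2.12], [-1.02, 1.25], [-3.03, 1.67], [-3.05, -0], [-3.03, 3.03]. Speed limits (rad/s): [2.39, 2.39, 3.01, 3.14, 3.14, 3.14].

INTERFACE

Orientations are given as a rotation vector (axis times angle).
In Python, from bench import sensors, camera, arm, recognise, outline_of gives the robot as it stands. The module is installed in compiled form; this text tells all that it offers.
- The arm moves only by the tool apply_moves, never from a script. Its argument "commands" is a list of rows, each a list of 5 numbers: the shift along the tool's x, y, z in m, then the turn about the tool's z in degrees, then the closure, from 0 (fully open) to 1 (shut). A call has 1 to 10 rows; each row is the pose to reach, as a shift and turn from the pose measured when the call began, along the tool's axes at that moment; what a row does not reach only later rows make up. A row lasts 1/10 s, in which the tool goes at most 50 mm and 8.59 degrees, less where a joint would pass 70% of its speed; a pose out of reach is approached as far as the arm can. A call with a gripper value outside its range is refused whole. The fingers move at their own pace and stop on an object; "grip_force" is the grip in N (left out, the last holds). Time passes only in rows, so rows that repeat a pose let the fingers close. It gives the time, the measured TCP pose, the force and the opening at its end, in the units of the state.
- sensors.get_state(): the state, without advancing time (a new reading comes with each control period).
- camera(name): name is "scene" or "top" or "wrist"; returns a dict with "pixels" (420x560x3 uint8, red, green, blue), "fx", "fy", "cx", "cy" (pixels), "k1" (the pictures are not rectified: a ray, as slopes to the right and down, at radius r is drawn at 1 + k1 r^2 times it, then the intrinsics apply), "position" and "rotation" of the camera in the world. Camera axes: x right, y up, looking along -z (the intrinsics and any distortion apply to the point x, -y, -z); pixel columns grow to the right and rows downward; lengths in m; the calibration is good to about 2 mm. A picture is of the moment at which its call begins. There is no depth.
- arm.close_job(): hands the job in, once; it reports no verdict.
Trained networks look in a picture, given as the dict that the camera call returned (one of the last four; its "shot" number tells which), for a name from the list of things; names that differ only in an ending like _2 or _b are one class to them, and where a whole thing is asked for, a point or a joint stands for the part that bears it (a point fixed in the world has none). Each returns a list of dicts, best first, with "p" (0 to 1); they miss things now and then, are a little off and sometimes report something else, mostly with a low value. They report only what shows in the picture. A call takes as long as a camera call. They do not tell look-alikes from the thing itself.
- recognise(picture, label): "location" ([x, y, z] in m, in world coordinates, good to about 4 mm: the middle of the surface that is visible of it).
- outline_of(picture, label): "pixels" (420x560 bool, what is visible of it).
The state is a dict: "t": time; "qpos": joint angles; "qvel": joint speeds; "tau": joint torques, N m; "position": TCP position; "eef_rot": TCP orientation; "wrist_force": force on the tool from outside, world axes, zero at the start; "moment": the same for the moment, N m; "grip_width": finger opening in m.
Only numpy, scipy, OpenCV 4.12 (cv2) and the standard library are available. Lean on these libraries where they do the work, as an engineer would, in place of code of your own. Each camera call takes 0.05 s, during which the arm holds its last target.

TASK

Get the blood analyser ready for the next run. Stand the fresh reagent bottle upright in the one empty compartment of the round reagent carousel (turn its slotted cover until the slot is over that compartment), then turn the cover back so that its slot is over the solid, blank sector. With the sample tray still pulled out, put every tube rack on the bench upright into a lane of the tray, one rack to a lane, then push the tray fully home into the analyser against its stop: it jams if pushed off-centre, so push it along its centre line and do not force it; leave the other things on the bench where they are and let go of everything.

Things in the scene. Friction and masses are not known exactly. Their poses are not given: they have to be found in the camera images.
- analyser: Fixed grey analyser; its tray guide stands in front. Origin: bench level, under the guide's middle; x along the guide into the machine (the push direction), z up. Base plate x -190 to 170 mm, 204 mm wide, top at 8 mm. Machine front face at x = 125 mm, 212 mm high, y -320 to 112 mm, with a port on the guide 210 mm wide, 150 mm high; the stop for the tray's front edge is at x = 150 mm.
- guide (a point): On the guide 26 mm above the bench, above the analyser's origin, same axes: the tray's floor slides at this height. Central rail 24 mm wide, top at 24 mm, and two slippery glide strips at y = +-78 mm, all from x = -170 to 150 mm.
- tray: Loose aluminium sample tray (0.55 kg) sliding along the guide; 114 mm long (x), 180 mm wide (y), floor 5 mm thick. Origin: centre of the floor's underside; x into the analyser, z up. Three lanes along x at y = -62, 0, +62 mm, each 38 mm wide, 102 mm long, ribs up to z = 15 mm. Pulled out at the start: origin at analyser x -75 to -40 mm. Fully home: origin at analyser x = 93 mm.
- push_wall (a point): Middle of the top edge of the tray's rear wall (the one nearest the robot, to push): x = -57 to -51 mm of the tray, 180 mm wide, 40 mm high above the tray's origin. Sliding takes a few N. Only a 40 mm long saddle under the tray's middle guides it on the rail (1.2 mm play), so pushed over about 30 mm off-centre the loaded tray twists and jams; withdraw and push nearer the centre to free it.
- rack1: Loose white tube rack with capped blood tubes (four, blue caps): 92 mm long (x), 30 mm wide (y), rack body 64 mm high, caps up to 94 mm, 0.2 kg (varies). Origin: centre of its underside, z up. Grasp across the 30 mm width about 58 mm above its underside. Stands on the bench at the start, long side across; may be absent (None).
- rack2: Loose white tube rack with capped blood tubes (three, blue caps): 92 mm long (x), 30 mm wide (y), rack body 64 mm high, caps up to 94 mm, 0.2 kg (varies). Origin: centre of its underside, z up. Grasp across the 30 mm width about 58 mm above its underside. Stands on the bench at the start, long side across; may be absent (None).
- rack3: Loose white tube rack with capped blood tubes (four, blue caps): 92 mm long (x), 30 mm wide (y), rack body 64 mm high, caps up to 94 mm, 0.2 kg (varies). Origin: centre of its underside, z up. Grasp across the 30 mm width about 58 mm above its underside. Stands on the bench at the start, long side across; may be absent (None).
- carousel: Fixed round reagent carousel, 256 mm across. Origin: bench level on its axis, z up. Floor at 25 mm, outer wall up to 55 mm, partitions to 50 mm. Six 60 degree sectors: the solid blank one (grey, filled to 98 mm) is centred on its +x, which points away from the robot within 0.6 rad; five compartments, bottle places on a circle of 84 mm radius; four hold bottles like the fresh one.
- empty_place: Flat black rubber pad, 46 mm across, 3 mm thick, on the floor of the one empty compartment (seen through the clear cover). Origin: centre of its underside, 25 mm above the bench; the bottle is to stand on it, 28 mm above the bench. It lies 60 or 120 degrees to either side of the blank sector.
- cover (a joint): Angle of the carousel's clear round cover (256 mm across, 104 to 109 mm above the bench): 0 with its slot over the middle of the blank sector, growing counter-clockwise seen from above; equals the slot's direction in the carousel's frame. Turns from -2.6 to 2.6 rad with light friction (0.08 N m) and stays where left. Starts within 0.4 rad of 0.
- slot (a point): Middle of the cover's slot, at the cover's top, 84 mm from the axis; x points outward along the slot. The slot has parallel sides 66 mm apart and runs from 36 mm from the axis out through the rim. A bottle held by fingers that close along the slot's length goes down through it.
- knob (a point): On the cover's axis, 132 mm above the bench: where to grip the grey bar knob in the middle of the cover. The bar is 48 mm long (x, along the slot's direction), 14 mm thick (y) and rises from 109 to 141 mm above the bench.
- fresh: Loose fresh reagent bottle, straight off-white cylinder with grey cap, 38 mm in diameter, 72 mm tall, 0.11 kg (varies). Origin: centre of its underside, z up. Stands on the bench at the start. Grip it near the top (about 62 mm above its underside), so that the gripper's body clears the knob at the carousel.
- timer: Bystander, to be left where it is: white bench timer 70 x 58 x 22 mm.
- marker: Bystander, to be left where it is: marker pen 130 mm long.
- beaker: Bystander, to be left where it is: glass beaker 68 mm across, 85 mm tall, with capillary tubes.
Things that resemble listed ones, but are neither listed nor needed, are in the scene too. What is shaped like the rack1 but pink or yellow is not meant.

How it is judged:
By the outcome, as a careful person would: the job done as asked, in the order asked, and still so for the second after the job is handed in, with the robot touching nothing.
Of rack1, rack2, rack3 only 2 to 3 are there at a start; the rules pass over those that are not, and their reading is None.
At some moment in a run one of rack1, rack2, rack3 may be knocked a few centimetres aside while the robot is not near it.
Once in a run the grip may slacken for a moment while it holds something.
It also fails if it takes over 210 s, if anything falls off the work surface, if the arm or the gripper's body presses on something with over 40 N, if the wrist force passes 120 N, or if a joint passes its speed limit or range.

## Working session

There is one attempt and no reset: what is moved stays moved. The work goes in short steps, Python scripts to look and compute and a tool call to move; the robot and the scene stay as the last step left them, time stands still between calls to the robot, and variables do not carry over. Pictures are saved under pics/ and viewed, and the job is handed in when it is done.

Besides the shell and the picture viewer there is one more tool, called after "Emit:" as a command line: name --pt "numbers of a row" for each row, then --argument value for the rest. apply_moves: Moves the arm, as the interface text tells. Its arguments: {"type":"object","properties":{"commands":{"type":"array"},"grip_force":{"type":"number"}},"required":["commands"]}

```bash
mkdir -p pics; cat > h.py <<'E'
import numpy as np, cv2
from bench import sensors, camera, arm, recognise, outline_of
from scipy.spatial.transform import Rotation as R
def save(p,n): cv2.imwrite(f'pics/{n}.png',cv2.cvtColor(p['pixels'],cv2.COLOR_RGB2BGR))
def rot(p):
    r=np.array(p['rotation']); return r if r.shape==(3,3) else R.from_rotvec(r).as_matrix()
def ray(p,u,v):
    xd=(u-p['cx'])/p['fx']; yd=(v-p['cy'])/p['fy']; x,y=xd,yd
    for _ in range(20):
        s=1+p['k1']*(x*x+y*y); x,y=xd/s,yd/s
    d=rot(p)@np.array([x,-y,-1.0]); return np.array(p['position']),d
def at_z(p,u,v,z):
    o,d=ray(p,u,v); return o+d*(z-o[2])/d[2]
def proj(p,P):
    c=rot(p).T@(np.array(P)-np.array(p['position'])); x=c[0]/-c[2]; y=-c[1]/-c[2]
    s=1+p['k1']*(x*x+y*y); return np.array([p['cx']+p['fx']*x*s,p['cy']+p['fy']*y*s])
E
python3 - <<'E'
from h import *
np.set_printoptions(precision=3,suppress=True)
s=sensors.get_state()
print({k:np.round(v,3) for k,v in s.items()})
for n in ['scene','top','wrist']:
    p=camera(n); save(p,n+'0'); print(n,p['position'],p['rotation'],p['fx'],p['k1'])
    if n!='wrist':
        for l in ['tray','push_wall','rack1','rack2','carousel','empty_place','slot','knob','fresh','beaker','timer','marker','analyser']:
            print(l,[(round(float(d['p']),2),np.round(d['location'],3)) for d in recognise(p,l)])
E
```

```text
{'t': np.float64(0.0), 'qpos': array([-1.002,  0.359,  0.011, -0.   , -1.224, -0.288]), 'qvel': array([-0.001, -0.001,  0.   , -0.002,  0.   , -0.002]), 'tau': array([  0.002, -58.272,  29.307,   6.997,   0.007,  -0.   ]), 'position': array([ 0.187, -0.648,  0.226]), 'eef_rot': array([ 0.439, -3.11 , -0.003]), 'wrist_force': array([-0.136,  0.269, -0.468]), 'moment': array([-0.019, -0.004, -0.026]), 'grip_width': np.float64(0.087)}
scene [1.299 0.007 0.73 ] [0.739 0.691 1.415] 421.7452789514122 0.02471311924851908
tray []
push_wall [(0.65, array([ 0.416, -0.281,  0.048]))]
rack1 [(0.97, array([ 0.403, -0.055,  0.044])), (0.83, array([0.196, 0.314, 0.046])), (0.75, array([0.483, 0.086, 0.065])), (0.6, array([0.626, 0.084, 0.064]))]
rack2 [(0.97, array([ 0.403, -0.055,  0.044])), (0.83, array([0.196, 0.314, 0.046])), (0.75, array([0.483, 0.086, 0.065])), (0.6, array([0.626, 0.084, 0.064]))]
carousel [(0.76, array([0.544, 0.293, 0.11 ])), (0.24, array([0.509, 0.288, 0.11 ]))]
empty_place [(0.63, array([0.5  , 0.211, 0.031]))]
slot [(0.89, array([0.503, 0.294, 0.115]))]
knob [(0.86, arra
[... 760 characters left out ...]
0.051,  0.066])), (0.55, array([0.194, 0.31 , 0.058])), (0.21, array([0.713, 0.035, 0.018]))]
carousel []
empty_place [(0.28, array([ 0.466, -0.311,  0.034]))]
slot [(0.93, array([0.484, 0.289, 0.109]))]
knob [(0.62, array([0.491, 0.288, 0.104])), (0.5, array([ 0.467, -0.305,  0.033]))]
fresh [(0.79, array([ 0.618, -0.034,  0.069]))]
beaker [(0.63, array([ 0.791, -0.009,  0.052]))]
timer [(0.63, array([ 0.759, -0.348,  0.212])), (0.55, array([0.714, 0.034, 0.02 ]))]
marker [(0.69, array([ 0.532, -0.013,  0.01 ]))]
analyser [(0.78, array([ 0.755, -0.351,  0.208])), (0.4, array([0.492, 0.29 , 0.106]))]
wrist [ 0.11  -0.672  0.386] [-0.208 -0.278  1.836] 366.84462681055373 -0.058637972211660665
```

View pics/top0.png

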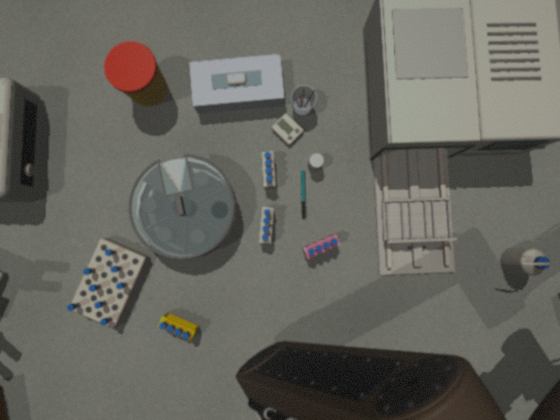

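View pics/scene0.png

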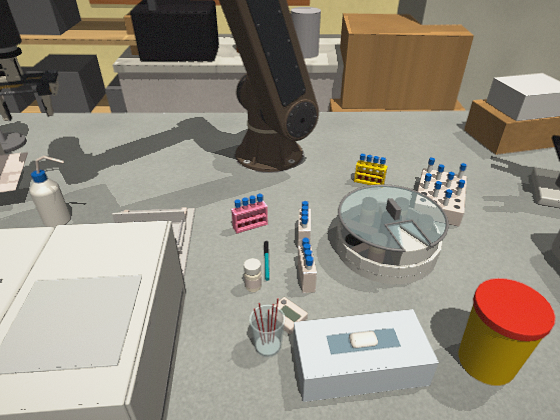

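```bash
python3 - <<'E'
from h import *
p=camera('top'); 
im=cv2.cvtColor(p['pixels'],cv2.COLOR_RGB2BGR)
np.save('top.npy',p,allow_pickle=True)
a=cv2.resize(im[145:270,120:245],None,fx=5,fy=5,interpolation=cv2.INTER_CUBIC)
cv2.imwrite('pics/carA.png',a)
b=cv2.resize(im[140:280,255:345],None,fx=5,fy=5,interpolation=cv2.INTER_CUBIC)[:600]
b=cv2.resize(im[140:260,250:350],None,fx=5,fy=5,interpolation=cv2.INTER_CUBIC)
cv2.imwrite('pics/rackA.png',b)
c=cv2.resize(im[140:280,365:465],None,fx=4,fy=4,interpolation=cv2.INTER_CUBIC)
cv2.imwrite('pics/trayA.png',c)
E
```

```text
(no output)
```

View pics/carA.png

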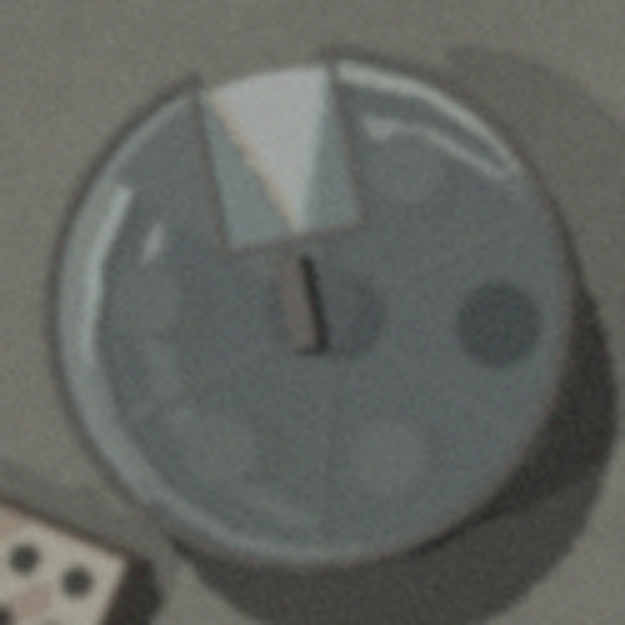

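View pics/rackA.png

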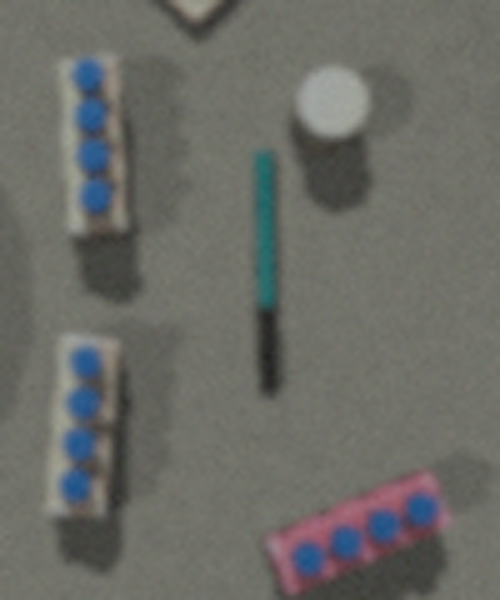

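View pics/trayA.png

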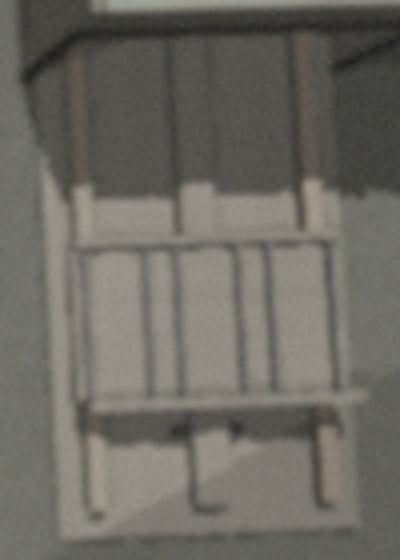

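```bash
python3 - <<'E'
from h import *
np.set_printoptions(precision=4,suppress=True)
p=np.load('top.npy',allow_pickle=True).item()
f=lambda u,v,z:at_z(p,120+u/5-.4,145+v/5-.4,z)
rim=np.array([f(*q,.107)[:2] for q in [(52,310),(575,310),(310,566),(120,148),(332,48),(510,140),(540,460),(100,460),(200,80)]])
A=np.c_[2*rim,np.ones(len(rim))]; x=np.linalg.lstsq(A,(rim**2).sum(1),rcond=None)[0]
c=x[:2]; print('centre',c,np.sqrt(x[2]+c@c), np.linalg.norm(rim-c,axis=1))
dg=lambda a:np.degrees(np.arctan2(a[1],a[0]))
for n,u,v,z in [('pad',498,325,.028),('b1',410,170,.1),('b2',148,300,.1),('b3',220,445,.1),('b4',388,455,.1)]:
    d=f(u,v,z)[:2]-c; print(n,f(u,v,z),np.linalg.norm(d),dg(d))
k1,k2=f(297,258,.141),f(314,350,.141); print('knob',(k1+k2)/2,np.linalg.norm(k1-k2),dg((k1-k2)[:2]))
for a,b in [((230,248),(200,85)),((362,222),(332,60))]:
    d=(f(*b,.109)-f(*a,.109))[:2]; print('slot',dg(d),(f(*a,.109)),np.linalg.norm((f(*a,.109))[:2]-c))
g=lambda u,v,z:at_z(p,250+u/5-.4,140+v/5-.4,z)
print('fresh',g(334,103,.072))
for n,q in [('rA',[(58,62),(116,55),(129,228),(70,235)]),('rB',[(61,338),(119,340),(106,514),(48,516)])]:
    P=np.array([g(*a,.064) for a in q]); print(n,P.mean(0),np.linalg.norm(P[0]-P[3]),np.linalg.norm(P[0]-P[1]),dg((P[0]-P[3]+P[1]-P[2])[:2]))
caps=[(88,76),(91,116),(95,157),(98,197)]; P=np.array([g(*a,.094) for a in caps]);print(P.mean(0),dg((P[0]-P[3])[:2]))
caps=[(86,362),(84,403),(80,444),(76,487)]; P=np.array([g(*a,.094) for a in caps]);print(P.mean(0),dg((P[0]-P[3])[:2]))
h=lambda u,v,z:at_z(p,365+u/4-.4,140+v/4-.4,z)
# tray
bw=[h(80,404,.066),h(366,397,.066)]; print('rear wall',bw,np.linalg.norm(bw[0]-bw[1]),dg((bw[0]-bw[1])[:2])-90)
fw=[h(75,242,.066),h(337,235,.066)]; print('front wall',fw,np.linalg.norm(fw[0]-fw[1]))
for a,b in [((75,195),(95,515)),((188,190),(208,508)),((308,185),(326,505))]:
    A_,B_=h(*a,.024),h(*b,.024); print('strip',A_,B_,dg((A_-B_)[:2]))
for q in [(40,165),(62,538),(358,522)]: print('base',h(*q,.008))
E
```

```text
centre [0.4931 0.295 ] 0.12938716365125183 [0.1313 0.1279 0.1263 0.1279 0.1311 0.1271 0.1338 0.1293 0.1296]
pad [0.4908 0.2151 0.028 ] 0.07991195811148746 -91.67213277413191
b1 [0.5638 0.2511 0.1   ] 0.08316031775615101 -31.82963019991555
b2 [0.4979 0.3806 0.1   ] 0.08580804982117819 86.78857447422011
b3 [0.426 0.343 0.1  ] 0.08256683695021184 144.40584800286584
b4 [0.4214 0.2595 0.1   ] 0.07995446214879215 -153.7185051318934
knob [0.4934 0.2933 0.141 ] 0.04518061283638018 11.605953483752737
slot 11.753964801620873 [0.5233 0.3381 0.109 ] 0.05263365358602723
slot 11.546035421156036 [0.5365 0.2729 0.109 ] 0.04867349057244166
fresh [ 0.6168 -0.039   0.072 ]
rA [0.5956 0.0852 0.064 ] 0.09060542474028517 0.030339370197785223 4.452564867909233
rB [0.4496 0.0893 0.064 ] 0.0914417886108785 0.02983870370176125 -3.864350681161735
[0.5952 0.0847 0.094 ] 5.038159976685088
[0.4501 0.0896 0.094 ] -4.2094398129330015
rear wall [array([ 0.4105, -0.2144,  0.066 ]), array([ 0.4154, -0.4005,  0.066 ])] 0.18612786421483332 1.4888817857444252
front wall [array([ 0.5148, -0.2125,  0.066 ]), array([ 0.5202, -0.384 ,  0.066 ])] 0.1715440191297292
strip [ 0.55   -0.2228  0.024 ] [ 0.3371 -0.2334  0.024 ] 2.8648773852513276
strip [ 0.5539 -0.2993  0.024 ] [ 0.3417 -0.309   0.024 ] 2.631976312434339
strip [ 0.5577 -0.381   0.024 ] [ 0.3437 -0.3884  0.024 ] 1.97838331974782
base [ 0.5722 -0.2029  0.008 ]
base [ 0.3208 -0.2149  0.008 ]
base [ 0.3313 -0.416   0.008 ]
```

```bash
cat >> h.py <<'E'
def plan(x,y,z,yaw=None):
    """shift in current tool axes to reach world TCP (x,y,z); yaw=desired tool-y world yaw (deg, mod 180)"""
    s=sensors.get_state(); M=R.from_rotvec(s['eef_rot']).as_matrix()
    d=M.T@(np.array([x,y,z])-s['position'])
    cur=np.degrees(np.arctan2(M[1,1],M[0,1])); t=None
    if yaw is not None: t=-((yaw-cur+90)%180-90)
    print('shift',np.round(d,4),'turn',None if t is None else round(t,1),'curyaw',round(cur,1),'q6',round(np.degrees(s['qpos'][5]),1),'pos',np.round(s['position'],4),'t',round(float(s['t']),2),'down',np.round(M[:,2],3))
E
python3 - <<'E'
from h import *
plan(.40,-.31,.36,90)
E
```

```text
shift [-0.2984  0.2663 -0.1334] turn 16.1 curyaw 106.1 q6 -16.5 pos [ 0.1871 -0.6486  0.2266] t 1.5 down [ 0.  0. -1.]
```

View pics/wrist0.png

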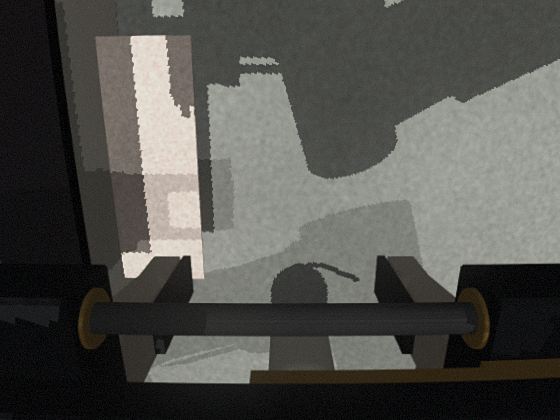

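Emit:
apply_moves --pt "-0.04 0.03 -0.02 2 0" --pt "-0.08 0.07 -0.05 5 0" --pt "-0.12 0.1 -0.08 8 0" --pt "-0.17 0.14 -0.1 11 0" --pt "-0.22 0.18 -0.13 14 0" --pt "-0.26 0.22 -0.13 16 0" --pt "-0.3 0.26 -0.13 16 0" --pt "-0.34 0.26 -0.13 16 0" --pt "-0.38 0.25 -0.13 16 0" --pt "-0.41 0.24 -0.13 16 0"

```text
t: 2.5
position: [0.4965, -0.3069, 0.3581]
eef_rot: [-0.005, 3.138, -0.001]
wrist_force: [0.3, -1.3, 1.5]
grip_width: 0.0877
```

```bash
python3 - <<'E'
from h import *
plan(.494,.2935,.30,101.6)
p=camera('wrist'); save(p,'w1'); print(p['position'])
np.save('w1.npy',p,allow_pickle=True)
E
```

```text
shift [0.0008 0.6005 0.0576] turn -11.4 curyaw 90.2 q6 -77.3 pos [ 0.4965 -0.3069  0.3581] t 2.5 down [ 0.003 -0.001 -1.   ]
[ 0.41541519 -0.30830654  0.51714295]
```

View pics/w1.png

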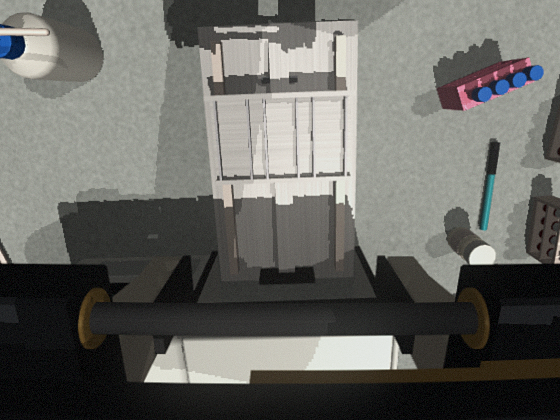

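```bash
python3 - <<'E'
from h import *
print(np.round(np.degrees(sensors.get_state()['qpos']),1))
p=np.load('w1.npy',allow_pickle=True).item()
im=cv2.cvtColor(p['pixels'],cv2.COLOR_RGB2BGR)
cv2.imwrite('pics/w1c.png',cv2.resize(im[10:290,190:370],None,fx=2.1,fy=2.1,interpolation=cv2.INTER_CUBIC))
E
```

```text
[-12.3   9.2   1.9  -0.  -82.6 -77.4]
```

View pics/w1c.png

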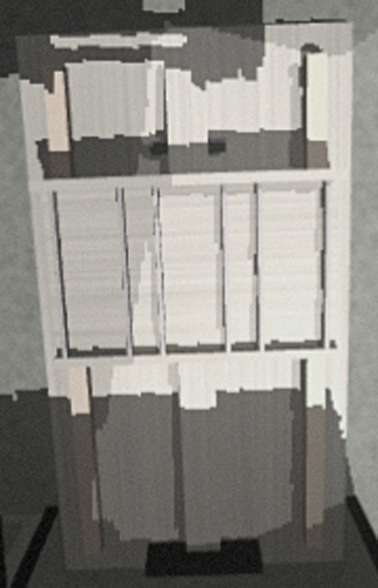

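```bash
python3 - <<'E'
from h import *
np.set_printoptions(precision=4,suppress=True)
p=np.load('w1.npy',allow_pickle=True).item()
f=lambda u,v,z:at_z(p,190+u/2.1-.25,10+v/2.1-.25,z)
dg=lambda a:np.degrees(np.arctan2(a[1],a[0]))
def seg(n,a,b,z,z2=None):
    A,B=f(*a,z),f(*b,z); print(n,A,B,'len',np.linalg.norm(A-B),'ang',dg((B-A)[:2]),'mid',(A+B)/2)
seg('base rear',(17,38),(352,22),.008)
seg('rear wall',(31,184),(332,177),.066)
seg('front wall',(55,357),(337,352),.066)
seg('front wall lo',(55,357),(337,352),.041)
seg('stripL c',(58,72),(83,548),.025)
seg('stripR c',(317,50),(314,543),.025)
for n,q in zip('L M1 M2 M3 M4 R'.split(),[((55,192),(66,350)),((122,190),(130,352)),((157,190),(163,350)),((223,188),(227,350)),((257,186),(257,348)),((323,184),(322,346))]): seg('rib '+n,*q,.04)
E
```

```text
base rear [ 0.3295 -0.4182  0.008 ] [ 0.32   -0.2148  0.008 ] len 0.2036020006318732 ang 92.68998766078309 mid [ 0.3248 -0.3165  0.008 ]
rear wall [ 0.4157 -0.4019  0.066 ] [ 0.4114 -0.2325  0.066 ] len 0.1694847651628212 ang 91.44474801915247 mid [ 0.4136 -0.3172  0.066 ]
front wall [ 0.5154 -0.393   0.066 ] [ 0.5118 -0.2243  0.066 ] len 0.16878622077610178 ang 91.2426703546193 mid [ 0.5136 -0.3086  0.066 ]
front wall lo [ 0.521  -0.3977  0.041 ] [ 0.5171 -0.2196  0.041 ] len 0.17813947683720047 ang 91.2426703546193 mid [ 0.519  -0.3086  0.041 ]
stripL c [ 0.3514 -0.391   0.025 ] [ 0.6623 -0.388   0.025 ] len 0.3109124079779445 ang 0.5524465311454319 mid [ 0.5069 -0.3895  0.025 ]
stripR c [ 0.3388 -0.2379  0.025 ] [ 0.6578 -0.2248  0.025 ] len 0.3192783459221529 ang 2.333990850531406 mid [ 0.4983 -0.2314  0.025 ]
rib L [ 0.4204 -0.3931  0.04  ] [ 0.5167 -0.3907  0.04  ] len 0.09630243314480191 ang 1.4462796121453383 mid [ 0.4685 -0.3919  0.04  ]
rib M1 [ 0.4193 -0.353   0.04  ] [ 0.5179 -0.3502  0.04  ] len 0.09860982880724013 ang 1.6100571923705786 mid [ 0.4686 -0.3516  0.04  ]
rib M2 [ 0.4193 -0.3321  0.04  ] [ 0.5165 -0.3294  0.04  ] len 0.09728281315744544 ang 1.6194165014363127 mid [ 0.4679 -0.3307  0.04  ]
rib M3 [ 0.418  -0.2928  0.04  ] [ 0.5164 -0.289   0.04  ] len 0.09845105158035941 ang 2.2094839385613274 mid [ 0.4672 -0.2909  0.04  ]
rib M4 [ 0.4167 -0.2726  0.04  ] [ 0.515  -0.2701  0.04  ] len 0.09830589568895616 ang 1.43564996075808 mid [ 0.4659 -0.2713  0.04  ]
rib R [ 0.4153 -0.2333  0.04  ] [ 0.5135 -0.2291  0.04  ] len 0.09833165982956657 ang 2.4145084150777714 mid [ 0.4644 -0.2312  0.04  ]
```

Emit:
apply_moves --pt "0 0.03 0 -8 0" --pt "0 0.06 0 -16 0" --pt "0 0.09 0 -24 0" --pt "0 0.12 0 -32 0" --pt "0 0.15 0 -40 0" --pt "0 0.18 0 -48 0" --pt "0 0.21 0 -56 0" --pt "0 0.24 0 -64 0" --pt "0 0.27 0 -72 0" --pt "0 0.3 0 -80 0"

```text
t: 3.55
position: [0.501, -0.005, 0.3556]
eef_rot: [-2.031, 2.395, -0.002]
wrist_force: [-0.1, 0.0, -0.4]
grip_width: 0.0878
```

```bash
python3 - <<'E'
from h import *
plan(.42,.27,.36,101.6)
E
```

```text
shift [-0.2581  0.1249 -0.0046] turn 69.0 curyaw 170.6 q6 -31.4 pos [ 0.501  -0.005   0.3556] t 3.55 down [ 0.002 -0.    -1.   ]
```

Emit:
apply_moves --pt "-0.03 0.01 0 -8 0" --pt "-0.06 0.03 0 -16 0" --pt "-0.09 0.045 0 -24 0" --pt "-0.12 0.06 0 -32 0" --pt "-0.15 0.075 0 -40 0" --pt "-0.18 0.09 0 -48 0" --pt "-0.21 0.1 0 -56 0" --pt "-0.24 0.12 0 -64 0" --pt "-0.258 0.125 0 -72 0" --pt "-0.258 0.125 0 -80 0"

```text
t: 4.55
position: [0.4193, 0.272, 0.3551]
eef_rot: [-3.099, 0.517, -0.003]
wrist_force: [-0.6, -0.3, 0.2]
grip_width: 0.0875
```

```bash
python3 - <<'E'
from h import *
plan(.41,.27,.36,101.6)
E
```

```text
shift [-0.0081  0.0049 -0.0049] turn -30.5 curyaw -108.9 q6 15.4 pos [0.4193 0.272  0.3551] t 4.55 down [ 0.002 -0.    -1.   ]
```

Emit:
apply_moves --pt "0 0 0 -8 0" --pt "0 0 0 -16 0" --pt "0 0 0 -24 0" --pt "0 0 0 -30.5 0"

```text
t: 4.95
position: [0.4192, 0.272, 0.3551]
eef_rot: [3.124, 0.326, 0.003]
wrist_force: [-0.1, -0.1, -0.2]
grip_width: 0.0874
```

```bash
python3 - <<'E'
from h import *
plan(.494,.2935,.18,101.6)
p=camera('wrist'); save(p,'w2'); np.save('w2.npy',p,allow_pickle=True)
for l in ['knob','slot','empty_place','carousel']: print(l,[(round(float(d['p']),2),np.round(d['location'],3)) for d in recognise(p,l)])
E
```

```text
shift [ 0.0773 -0.0057  0.1753] turn 0.3 curyaw -78.1 q6 46.3 pos [0.4192 0.272  0.3551] t 4.95 down [ 0.002 -0.    -1.   ]
knob [(0.81, array([0.493, 0.294, 0.108]))]
slot [(0.93, array([0.491, 0.294, 0.109]))]
empty_place []
carousel [(0.96, array([0.498, 0.299, 0.111]))]
```

View pics/w2.png

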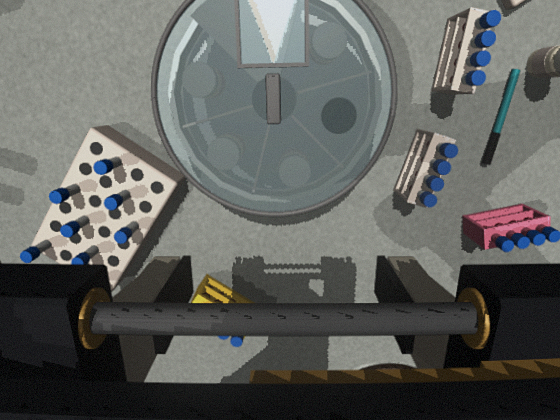

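```bash
python3 - <<'E'
from h import *
np.set_printoptions(precision=4,suppress=True)
p=np.load('w2.npy',allow_pickle=True).item()
im=cv2.cvtColor(p['pixels'],cv2.COLOR_RGB2BGR)
dg=lambda a:np.degrees(np.arctan2(a[1],a[0]))
a,b=at_z(p,273,74,.141),at_z(p,273,124,.141); c=((a+b)/2)[:2]; print('knob',c,np.linalg.norm(a-b),dg((a-b)[:2]))
rim=np.array([at_z(p,*q,.109)[:2] for q in [(155,85),(396,85),(276,213),(190,183),(365,180),(167,40),(383,35)]])
A=np.c_[2*rim,np.ones(len(rim))]; x=np.linalg.lstsq(A,(rim**2).sum(1),rcond=None)[0]; print('rim',x[:2],np.sqrt(x[2]+x[:2]@x[:2]))
for n,u,v,z in [('pad',339,116,.028),('b',328,40,.1),('b',206,82,.1),('b',226,152,.1),('b',295,168,.1)]:
    d=at_z(p,u,v,z)[:2]; print(n,d,np.linalg.norm(d-x[:2]),dg(d-x[:2]))
E
```

```text
knob [0.4944 0.2971] 0.04734589098561845 11.505376368737773
rim [0.4924 0.2946] 0.12893158098732715
pad [0.491  0.2125] 0.08203846534547418 -90.99382554164148
b [0.5652 0.2539] 0.08334281303905446 -29.2115185707381
b [0.4973 0.3724] 0.07802366488697642 86.46302547183002
b [0.4271 0.3387] 0.07886100766205772 145.929853761881
b [0.4253 0.2585] 0.07621364529990703 -151.7728870387851
```

Emit:
apply_moves --pt "0.04 -0.004 0 0 0" --pt "0.0777 -0.0077 0.03 0 0" --pt "0.0777 -0.0077 0.08 0 0" --pt "0.0777 -0.0077 0.12 0 0.3" --pt "0.0777 -0.0077 0.16 0 0.5" --pt "0.0777 -0.0077 0.2 0 0.6" --pt "0.0777 -0.0077 0.23 0 0.6" --pt "0.0777 -0.0077 0.238 0 0.6" --pt "0.0777 -0.0077 0.238 0 0.6"

```text
t: 6.1
position: [0.4942, 0.2944, 0.1165]
eef_rot: [3.124, 0.31, 0.001]
wrist_force: [0.4, -0.4, 1.0]
grip_width: 0.0452
```

```bash
python3 - <<'E'
from h import *
plan(.494,.2955,.117,101.6)
p=camera('scene'); save(p,'s1')
E
```

```text
shift [ 0.     -0.0011 -0.0005] turn -0.3 curyaw -78.7 q6 50.9 pos [0.4942 0.2944 0.1165] t 6.1 down [ 0.001 -0.002 -1.   ]
```

View pics/s1.png

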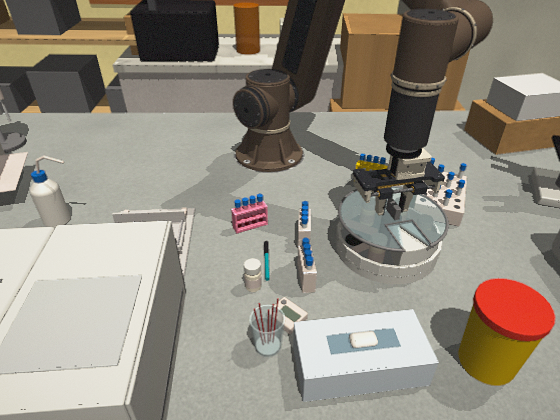

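Emit:
apply_moves --pt "0 0 0 0 1" --pt "0 0 0 0 1" --pt "0 0 0 0 1" --pt "0 0 0 0 1" --pt "0 0 0 0 1" --pt "0 0 0 0 1" --grip_force 20

```text
t: 6.75
position: [0.4954, 0.2984, 0.1196]
eef_rot: [-3.121, -0.311, -0.009]
wrist_force: [-4.9, 10.9, 1.6]
grip_width: 0.014
```

Emit:
apply_moves --pt "0 0 0 8 1" --pt "0 0 0 16 1" --pt "0 0 0 24 1" --pt "0 0 0 32 1" --pt "0 0 0 40 1" --pt "0 0 0 48 1" --pt "0 0 0 56 1" --pt "0 0 0 64 1" --pt "0 0 0 72 1" --pt "0 0 0 80 1"

```text
t: 7.75
position: [0.4955, 0.299, 0.1196]
eef_rot: [-2.583, 1.773, -0.001]
wrist_force: [3.0, 1.9, -6.8]
grip_width: 0.0137
```

```bash
python3 - <<'E'
from h import *
plan(.4954,.2984,.1196,-182.3)
E
```

```text
shift [0.0005 0.0003 0.    ] turn 23.4 curyaw -158.9 q6 -29.4 pos [0.4955 0.299  0.1196] t 7.75 down [ 0.006  0.007 -1.   ]
```

Emit:
apply_moves --pt "0 0 0 8 1" --pt "0 0 0 16 1" --pt "0 0 0 23.4 1" --pt "0 0 0 23.4 1" --pt "0 0 0 23.4 1"

```text
t: 8.25
position: [0.4957, 0.299, 0.1196]
eef_rot: [-2.174, 2.256, 0.002]
wrist_force: [2.5, 1.0, -6.4]
grip_width: 0.0137
```

Emit:
apply_moves --pt "0 0 0 0 0.5" --pt "0 0 0 0 0.5" --pt "0 0 0 0 0.5" --pt "0 0 -0.04 0 0.5" --pt "0 0 -0.08 0 0.3" --pt "0 0 -0.13 0 0.1" --pt "0 0 -0.18 0 0" --pt "0.07 0 -0.2 0 0" --pt "0.1 0 -0.2 0 0"

```text
t: 9.15
position: [0.4913, 0.2002, 0.3213]
eef_rot: [-2.174, 2.25, 0.001]
wrist_force: [0.9, -0.7, -0.6]
grip_width: 0.0777
```

```bash
python3 - <<'E'
from h import *
plan(.617,-.039,.25,-92.3)
p=camera('wrist'); save(p,'w3'); np.save('w3.npy',p,allow_pickle=True)
t=camera('top'); save(t,'t3'); np.save('t3.npy',t,allow_pickle=True)
for l in ['fresh','rack1']: print(l,[(round(float(d['p']),2),np.round(d['location'],3)) for d in recognise(t,l)])
im=cv2.cvtColor(t['pixels'],cv2.COLOR_RGB2BGR)
cv2.imwrite('pics/t3c.png',cv2.resize(im[140:260,120:350],None,fx=3.4,fy=3.4,interpolation=cv2.INTER_CUBIC))
E
```

```text
shift [ 0.2355 -0.1332  0.0702] turn -89.7 curyaw 178.0 q6 -45.3 pos [0.4913 0.2002 0.3213] t 9.15 down [ 0.009  0.009 -1.   ]
fresh [(0.5, array([ 0.617, -0.036,  0.071]))]
rack1 [(0.98, array([0.594, 0.081, 0.065])), (0.95, array([0.199, 0.31 , 0.062])), (0.76, array([ 0.4  , -0.053,  0.066])), (0.75, array([0.453, 0.089, 0.064]))]
```

View pics/w3.png

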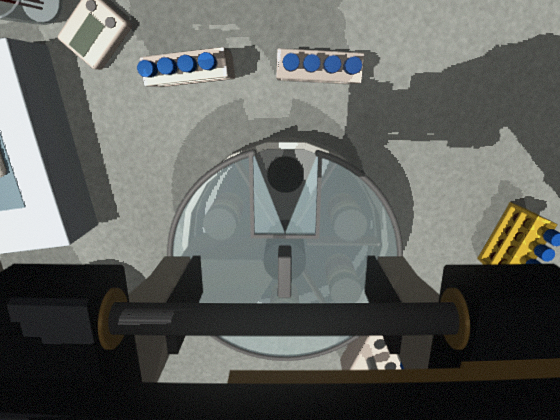

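View pics/t3c.png

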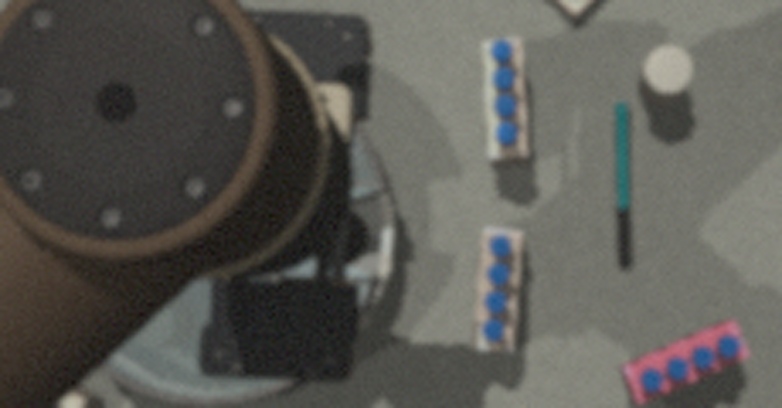

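```bash
python3 - <<'E'
from h import *
np.set_printoptions(precision=4,suppress=True)
dg=lambda a:np.degrees(np.arctan2(a[1],a[0]))
p=np.load('w3.npy',allow_pickle=True).item()
P=at_z(p,285,174,.028); k=(at_z(p,284.5,248,.141)+at_z(p,285,297,.141))/2
print('pad',P,'knob',k,dg((P-k)[:2]),np.linalg.norm((P-k)[:2]), 'slot', at_z(p,254,234,.109),at_z(p,316,234,.109), at_z(p,252,155,.109),at_z(p,319,155,.109),'kd',dg((at_z(p,284.5,248,.141)-at_z(p,285,297,.141))[:2]))
t=np.load('t3.npy',allow_pickle=True).item()
g=lambda u,v,z:at_z(t,120+u/3.4-.35,140+v/3.4-.35,z)
print('fresh',g(668,70,.072))
for caps in ([(502,51),(504,77),(505,104),(507,132)],[(500,246),(499,273),(496,301),(493,330)]):
    P=np.array([g(*a,.094) for a in caps]);print(P.mean(0),dg((P[0]-P[3])[:2]))
E
```

```text
pad [0.4917 0.2132 0.028 ] knob [0.4941 0.2927 0.141 ] -91.73029572909874 0.0794973511788533 slot [0.5266 0.2611 0.109 ] [0.4594 0.2632 0.109 ] [0.5236 0.1753 0.109 ] [0.4558 0.1775 0.109 ] kd -91.32913260049698
fresh [ 0.6167 -0.0382  0.072 ]
[0.5964 0.0852 0.094 ] 3.859336839287738
[0.4506 0.0898 0.094 ] -4.397977950586115
```

Emit:
apply_moves --pt "0.025 -0.015 0 -8.5 0" --pt "0.05 -0.03 0 -17 0" --pt "0.075 -0.043 0 -25.5 0" --pt "0.1 -0.057 0 -34 0" --pt "0.125 -0.07 0 -42.5 0" --pt "0.15 -0.085 0.01 -51 0" --pt "0.175 -0.1 0.02 -59.5 0" --pt "0.2 -0.115 0.04 -68 0" --pt "0.225 -0.13 0.06 -76.5 0" --pt "0.2355 -0.133 0.07 -85 0"

```text
t: 10.35
position: [0.6157, -0.0418, 0.2452]
eef_rot: [-3.128, 0.188, -0.004]
wrist_force: [-0.9, -0.1, -0.3]
grip_width: 0.0878
```

```bash
python3 - <<'E'
from h import *
plan(.617,-.0385,.049,-92.3)
p=camera('wrist'); save(p,'w4')
E
```

```text
shift [ 0.0005 -0.0018  0.1963] turn -4.6 curyaw -96.9 q6 69.3 pos [ 0.6157 -0.0418  0.2452] t 10.35 down [ 0.003  0.008 -1.   ]
```

View pics/w4.png

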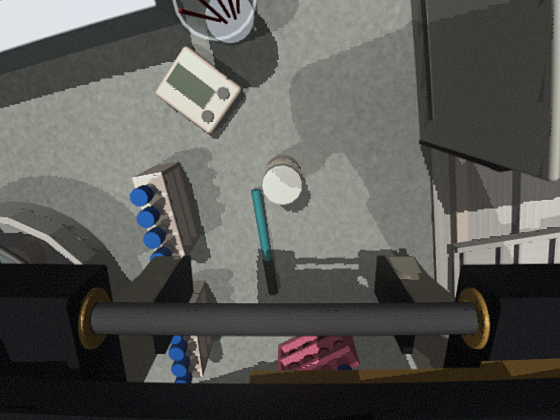

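```bash
python3 - <<'E'
from h import *
p=camera('wrist')
print(at_z(p,282,185,.072),at_z(p,257,188,.010))
E
```

```text
[ 0.61767672 -0.04125235  0.072     ] [ 0.60292318 -0.01117444  0.01      ]
```

Emit:
apply_moves --pt "0.0005 0 0.04 -4.6 0" --pt "0.0005 0 0.08 -4.6 0" --pt "0.0005 0 0.12 -4.6 0" --pt "0.0005 0 0.16 -4.6 0" --pt "0.0005 0 0.185 -4.6 0" --pt "0.0005 0 0.196 -4.6 0" --pt "0.0005 0 0.196 -4.6 0" --pt "0.0005 0 0.196 -4.6 0.2" --pt "0.0005 0 0.196 -4.6 0.4"

```text
t: 11.35
position: [0.617, -0.0395, 0.0513]
eef_rot: [-3.133, 0.067, -0.008]
wrist_force: [-0.1, -0.6, 0.3]
grip_width: 0.077
```

```bash
python3 - <<'E'
from h import *
plan(.617,-.040,.049,-92.3)
p=camera('scene'); save(p,'s4')
im=cv2.cvtColor(p['pixels'],cv2.COLOR_RGB2BGR)
cv2.imwrite('pics/s4c.png',cv2.resize(im[180:330,170:350],None,fx=4,fy=4))
E
```

```text
shift [-0.      0.0005  0.0023] turn -0.2 curyaw -92.5 q6 73.7 pos [ 0.617  -0.0395  0.0513] t 11.35 down [ 0.005  0.008 -1.   ]
```

View pics/s4c.png

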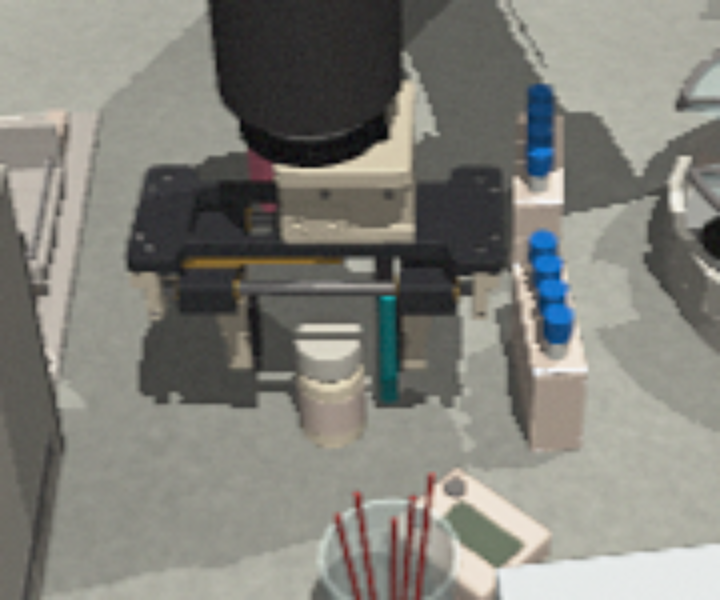

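Emit:
apply_moves --pt "0 0.0005 0.003 0 0.5" --pt "0 0.0005 0.003 0 0.7" --pt "0 0.0005 0.003 0 1" --pt "0 0.0005 0.003 0 1" --pt "0 0.0005 0.003 0 1" --pt "0 0.0005 0.003 0 1" --pt "0 0.0005 0.003 0 1" --grip_force 30

```text
t: 12.1
position: [0.6169, -0.0401, 0.0482]
eef_rot: [-3.133, 0.067, -0.008]
wrist_force: [0.3, -0.4, -0.5]
grip_width: 0.0375
```

```bash
python3 - <<'E'
from h import *
plan(.4918,.213,.25,-92.3)
E
```

```text
shift [-0.1349 -0.2492 -0.2004] turn -0.2 curyaw -92.5 q6 73.8 pos [ 0.6169 -0.0401  0.0482] t 12.1 down [ 0.005  0.008 -1.   ]
```

Gripped (37.5 mm). Lift straight up, then carry over.

Emit:
apply_moves --pt "0 0 -0.05 0 1" --pt "0 0 -0.1 0 1" --pt "0 0 -0.15 0 1" --pt "-0.01 -0.02 -0.2 0 1" --pt "-0.03 -0.06 -0.2 0 1" --pt "-0.055 -0.1 -0.2 0 1" --pt "-0.08 -0.145 -0.2 0 1" --pt "-0.105 -0.19 -0.2 0 1" --pt "-0.125 -0.23 -0.2 0 1" --pt "-0.135 -0.249 -0.2 0 1"

```text
t: 13.1
position: [0.4899, 0.2156, 0.2497]
eef_rot: [-3.132, 0.064, -0.007]
wrist_force: [0.4, -0.4, -0.8]
grip_width: 0.0369
```

```bash
python3 - <<'E'
from h import *
print(sensors.get_state()['grip_width'])
plan(.4918,.213,.1,-92.3)
p=camera('wrist'); save(p,'w5')
p=camera('scene'); save(p,'s5')
E
```

```text
0.03691396013064246
shift [0.0013 0.0038 0.1496] turn -0.0 curyaw -92.3 q6 43.1 pos [0.4899 0.2156 0.2497] t 13.1 down [ 0.005  0.009 -1.   ]
```

View pics/w5.png

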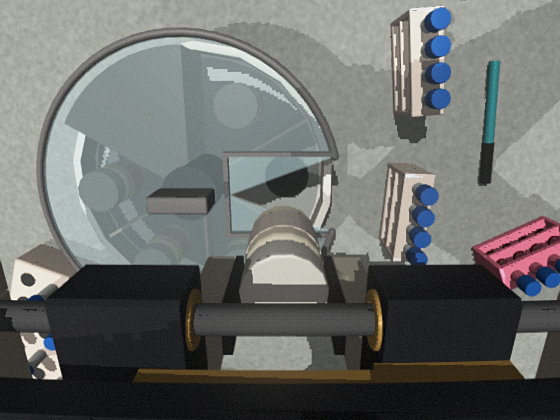

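View pics/s5.png

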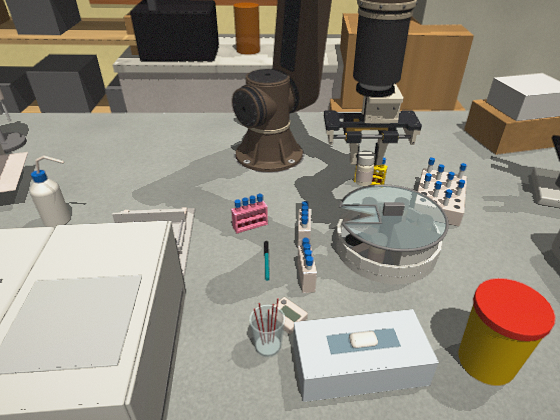

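Emit:
apply_moves --pt "0.0013 0.004 0.02 0 1" --pt "0.0013 0.0038 0.05 0 1" --pt "0.0013 0.0038 0.08 0 1" --pt "0.0013 0.0038 0.08 0 1" --pt "0.0013 0.0038 0.08 0 1"

```text
t: 13.7
position: [0.4922, 0.2115, 0.1698]
eef_rot: [-3.134, 0.062, -0.006]
wrist_force: [1.2, 0.2, -0.2]
grip_width: 0.0374
```

```bash
python3 - <<'E'
from h import *
print(sensors.get_state()['grip_width'])
plan(.4918,.213,.079,-92.3)
p=camera('wrist'); save(p,'w6')
E
```

```text
0.037436479606799945
shift [-0.0008 -0.0008  0.0908] turn 0.0 curyaw -92.3 q6 43.7 pos [0.4922 0.2115 0.1698] t 13.7 down [ 0.004  0.007 -1.   ]
```

View pics/w6.png

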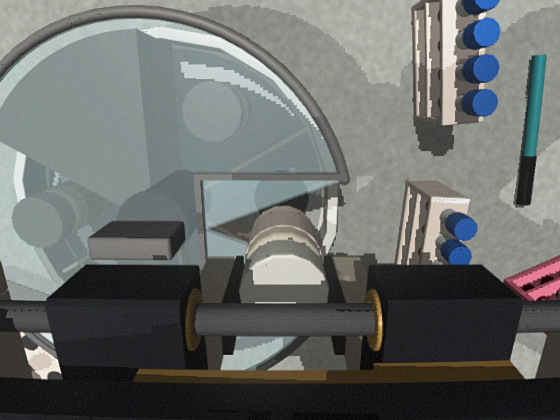

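Emit:
apply_moves --pt "-0.0008 -0.0008 0.02 0 1" --pt "-0.0008 -0.0008 0.045 0 1" --pt "-0.0008 -0.0008 0.07 0 1" --pt "-0.0008 -0.0008 0.082 0 1" --pt "-0.0008 -0.0008 0.088 0 1" --pt "-0.0008 -0.0008 0.088 0 1"

```text
t: 14.35
position: [0.4929, 0.2139, 0.0832]
eef_rot: [-3.132, 0.062, -0.01]
wrist_force: [-0.3, -0.5, -0.6]
grip_width: 0.0375
```

```bash
python3 - <<'E'
from h import *
print(sensors.get_state()['grip_width'])
plan(.4918,.213,.077,-92.3)
p=camera('scene'); save(p,'s6')
im=cv2.cvtColor(p['pixels'],cv2.COLOR_RGB2BGR)
cv2.imwrite('pics/s6c.png',cv2.resize(im[120:290,310:470],None,fx=3.5,fy=3.5))
E
```

```text
0.03751650063402573
shift [-0.0011  0.001   0.0062] turn 0.0 curyaw -92.3 q6 43.6 pos [0.4929 0.2139 0.0832] t 14.35 down [ 0.006  0.009 -1.   ]
```

View pics/s6c.png

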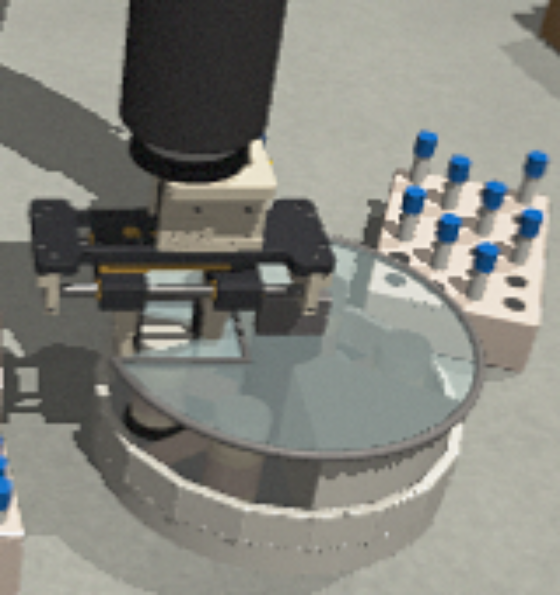

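Emit:
apply_moves --pt "-0.001 0.001 0.003 0 1" --pt "-0.001 0.001 0.006 0 1" --pt "-0.001 0.001 0.006 0 1"

```text
t: 14.7
position: [0.4921, 0.2132, 0.0779]
eef_rot: [-3.131, 0.062, -0.011]
wrist_force: [-0.1, -0.0, -1.7]
grip_width: 0.0381
```

Emit:
apply_moves --pt "0 0 0.002 0 1" --pt "0 0 0.002 0 1" --pt "0 0 0.002 0 1"

```text
t: 15.0
position: [0.4924, 0.2134, 0.0761]
eef_rot: [-3.131, 0.061, -0.012]
wrist_force: [0.2, 1.8, 0.2]
grip_width: 0.0376
```

Emit:
apply_moves --pt "0 0 0 0 0.54" --pt "0 0 0 0 0.5" --pt "0 0 0 0 0.48" --pt "0 0 0 0 0.48"

```text
t: 15.4
position: [0.4924, 0.2134, 0.0761]
eef_rot: [-3.131, 0.061, -0.012]
wrist_force: [-0.3, 0.5, 0.4]
grip_width: 0.0454
```

Emit:
apply_moves --pt "0 0 -0.01 0 0.48" --pt "0 0 -0.03 0 0.48" --pt "0 0 -0.06 0 0.48" --pt "0 0 -0.1 0 0.4" --pt "0 0 -0.15 0 0.2" --pt "0 0 -0.2 0 0" --pt "-0.03 0 -0.24 0 0" --pt "-0.07 0 -0.24 0 0" --pt "-0.1 0 -0.24 0 0"

```text
t: 16.3
position: [0.3894, 0.2147, 0.3174]
eef_rot: [-3.128, 0.062, -0.014]
wrist_force: [-0.1, 0.4, -0.4]
grip_width: 0.0854
```

```bash
python3 - <<'E'
from h import *
p=camera('wrist'); save(p,'w7')
plan(.4955,.298,.25,-181.5)
E
```

```text
shift [ 0.1052 -0.0875  0.0692] turn 89.2 curyaw -92.3 q6 33.1 pos [0.3864 0.2138 0.3171] t 16.35 down [ 0.008  0.013 -1.   ]
```

View pics/w7.png

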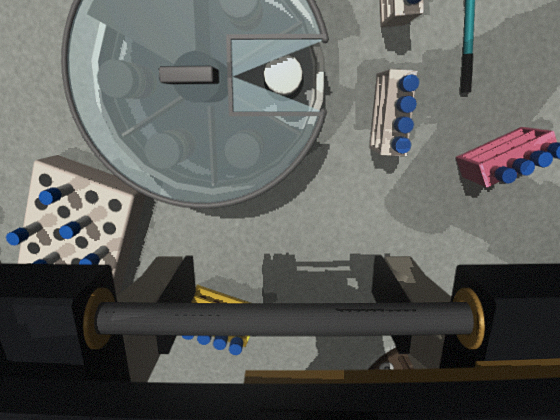

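Emit:
apply_moves --pt "0.01 -0.01 0 8 0" --pt "0.02 -0.02 0 16 0" --pt "0.03 -0.03 0 25 0" --pt "0.045 -0.04 0 33 0.2" --pt "0.06 -0.05 0 42 0.3" --pt "0.07 -0.06 0.02 50 0.5" --pt "0.08 -0.07 0.03 59 0.5" --pt "0.09 -0.08 0.05 67 0.5" --pt "0.1 -0.0875 0.06 76 0.5" --pt "0.105 -0.0875 0.069 84 0.5"

```text
t: 17.35
position: [0.4958, 0.2984, 0.2497]
eef_rot: [-2.275, 2.145, 0.005]
wrist_force: [-0.3, -0.6, -0.7]
grip_width: 0.0446
```

```bash
python3 - <<'E'
from h import *
plan(.4955,.298,.119,-181.5)
E
```

```text
shift [0.002  0.0014 0.1306] turn 4.9 curyaw -176.6 q6 -46.9 pos [0.4958 0.2984 0.2497] t 17.35 down [ 0.008  0.013 -1.   ]
```

Emit:
apply_moves --pt "0.002 0.0014 0.04 4.9 0.5" --pt "0.002 0.0014 0.08 4.9 0.5" --pt "0.002 0.0014 0.11 4.9 0.5" --pt "0.002 0.0014 0.13 4.9 0.5" --pt "0.002 0.0014 0.13 4.9 0.7" --pt "0.002 0.0014 0.13 4.9 1" --pt "0.002 0.0014 0.13 4.9 1" --pt "0.002 0.0014 0.13 4.9 1" --pt "0.002 0.0014 0.13 4.9 1" --grip_force 20

```text
t: 18.25
position: [0.4957, 0.2985, 0.1211]
eef_rot: [-2.18, 2.239, 0.006]
wrist_force: [-2.9, -0.2, 5.8]
grip_width: 0.0138
```

```bash
python3 - <<'E'
from h import *
plan(.4955,.298,.119,-182.3)
print(sensors.get_state()['grip_width'],sensors.get_state()['wrist_force'])
E
```

```text
shift [0.0006 0.0002 0.0021] turn 0.8 curyaw 178.5 q6 -51.7 pos [0.4957 0.2985 0.1211] t 18.25 down [ 0.009  0.014 -1.   ]
0.01381932514497809 [-2.90990117 -0.23199065  5.84892731]
```

Emit:
apply_moves --pt "0 0 0 -8 1" --pt "0 0 0 -16 1" --pt "0 0 0 -24 1" --pt "0 0 0 -32 1" --pt "0 0 0 -40 1" --pt "0 0 0 -48 1" --pt "0 0 0 -56 1" --pt "0 0 0 -64 1" --pt "0 0 0 -72 1" --pt "0 0 0 -80 1"

```text
t: 19.25
position: [0.4959, 0.2987, 0.1212]
eef_rot: [-3.111, 0.305, -0.012]
wrist_force: [2.6, 1.4, -4.6]
grip_width: 0.0138
```

```bash
python3 - <<'E'
from h import *
plan(.4955,.298,.119,117.6)
E
```

```text
shift [-0.0002  0.0008  0.0022] turn -38.8 curyaw -101.2 q6 28.6 pos [0.4959 0.2987 0.1212] t 19.25 down [ 0.009  0.015 -1.   ]
```

Emit:
apply_moves --pt "0 0 0 -8 1" --pt "0 0 0 -16 1" --pt "0 0 0 -24 1" --pt "0 0 0 -32 1" --pt "0 0 0 -38.8 1" --pt "0 0 0 -38.8 1" --pt "0 0 0 -38.8 1"

```text
t: 19.95
position: [0.4959, 0.2987, 0.1212]
eef_rot: [-3.04, -0.741, -0.02]
wrist_force: [1.3, 2.1, -4.5]
grip_width: 0.0137
```

Emit:
apply_moves --pt "0 0 0 0 0.5" --pt "0 0 0 0 0.5" --pt "0 0 0 0 0.5" --pt "0 0 -0.04 0 0.5" --pt "0 0 -0.08 0 0.3" --pt "0 0 -0.13 0 0.1" --pt "0 0 -0.18 0 0" --pt "-0.05 0 -0.23 0 0" --pt "-0.09 0 -0.24 0 0" --pt "-0.11 0 -0.24 0 0"

```text
t: 20.95
position: [0.3952, 0.2438, 0.3629]
eef_rot: [-3.038, -0.739, -0.027]
wrist_force: [0.7, 0.7, -0.2]
grip_width: 0.0848
```

```bash
python3 - <<'E'
from h import *
plan(.5955,.0852,.25,94.4)
p=camera('wrist'); save(p,'w8'); np.save('w8.npy',p,allow_pickle=True)
E
```

```text
shift [0.1029 0.2341 0.1124] turn 22.9 curyaw -62.7 q6 61.3 pos [0.3952 0.2438 0.3629] t 20.95 down [ 0.013  0.019 -1.   ]
```

View pics/w8.png

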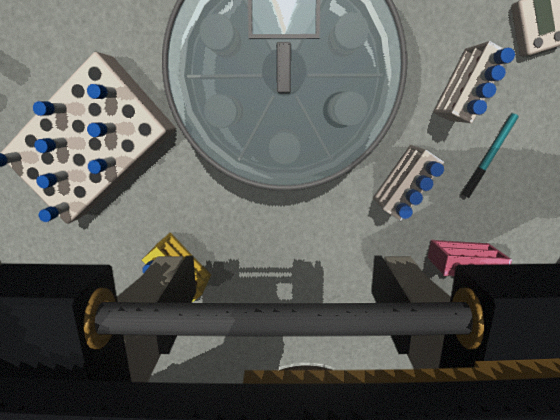

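Emit:
apply_moves --pt "0.01 0.03 0 3 0" --pt "0.02 0.06 0 6 0" --pt "0.035 0.09 0.02 9 0" --pt "0.05 0.12 0.04 12 0" --pt "0.065 0.15 0.06 16 0" --pt "0.08 0.18 0.09 20 0" --pt "0.09 0.21 0.11 22.9 0" --pt "0.1 0.234 0.1124 22.9 0" --pt "0.103 0.234 0.1124 22.9 0"

```text
t: 21.9
position: [0.5939, 0.0813, 0.2481]
eef_rot: [-3.121, -0.116, -0.016]
wrist_force: [-0.7, -1.0, -0.0]
grip_width: 0.0876
```

```bash
python3 - <<'E'
from h import *
plan(.5955,.0852,.15,94.4)
p=camera('wrist'); save(p,'w9'); np.save('w9.npy',p,allow_pickle=True)
t=camera('top'); save(t,'t9'); 
for q in (p,t): print([(round(float(d['p']),2),np.round(d['location'],3)) for d in recognise(q,'rack1')])
E
```

```text
shift [ 0.0008 -0.002   0.0982] turn -0.2 curyaw -85.8 q6 68.5 pos [0.5939 0.0813 0.2481] t 21.9 down [ 0.01   0.018 -1.   ]
[(0.78, array([0.608, 0.082, 0.064])), (0.56, array([ 0.399, -0.037,  0.039]))]
[(0.94, array([ 0.396, -0.054,  0.063])), (0.89, array([0.449, 0.086, 0.067])), (0.48, array([0.573, 0.082, 0.065]))]
```

View pics/w9.png

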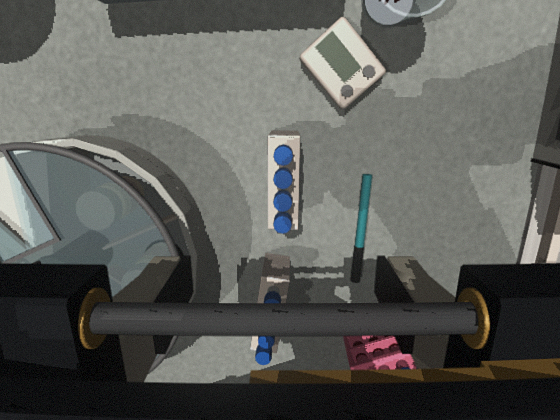

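```bash
python3 - <<'E'
from h import *
p=np.load('w9.npy',allow_pickle=True).item()
c=[(284,155),(283,179),(283,201),(283,223)]
P=np.array([at_z(p,*a,.094) for a in c]); print(P.mean(0),np.degrees(np.arctan2(*(P[0]-P[3])[[1,0]])))
Q=np.array([at_z(p,*a,.064) for a in [(269,136),(299,136),(299,230),(268,229)]]); print(Q.mean(0),Q)
plan(.596,.0835,.047,94.4)
E
```

```text
[0.59753292 0.08332316 0.094     ] 3.454044243194657
[0.59591129 0.08328259 0.064     ] [[0.64056313 0.10031177 0.064     ]
 [0.64267545 0.07262778 0.064     ]
 [0.55092377 0.06468496 0.064     ]
 [0.54948279 0.09550583 0.064     ]]
shift [0.0005 0.0046 0.2033] turn 0.0 curyaw -85.6 q6 68.4 pos [0.5926 0.0839 0.2503] t 22.1 down [ 0.013  0.02  -1.   ]
```

Emit:
apply_moves --pt "0.0005 0.004 0.04 0 0" --pt "0.0005 0.004 0.08 0 0" --pt "0.0005 0.004 0.12 0 0" --pt "0.0005 0.004 0.15 0 0.2" --pt "0.0005 0.004 0.17 0 0.2" --pt "0.0005 0.004 0.17 0 0.2"

```text
t: 22.7
position: [0.5933, 0.0837, 0.0781]
eef_rot: [-3.12, -0.122, -0.014]
wrist_force: [-0.1, -0.3, 0.2]
grip_width: 0.0719
```

```bash
python3 - <<'E'
from h import *
plan(.596,.0838,.047,94.0)
p=camera('wrist'); save(p,'w10')
p=camera('scene'); im=cv2.cvtColor(p['pixels'],cv2.COLOR_RGB2BGR)
cv2.imwrite('pics/s10c.png',cv2.resize(im[120:320,230:470],None,fx=3,fy=3))
plan(.596,.0838,.047,94.0)
E
```

```text
shift [0.0024 0.0007 0.0311] turn 0.5 curyaw -85.5 q6 69.0 pos [0.5933 0.0837 0.0781] t 22.7 down [ 0.008  0.019 -1.   ]
shift [-0.0003  0.0011  0.0344] turn 0.5 curyaw -85.5 q6 69.0 pos [0.5958 0.0842 0.0814] t 22.8 down [ 0.014  0.021 -1.   ]
```

View pics/s10c.png

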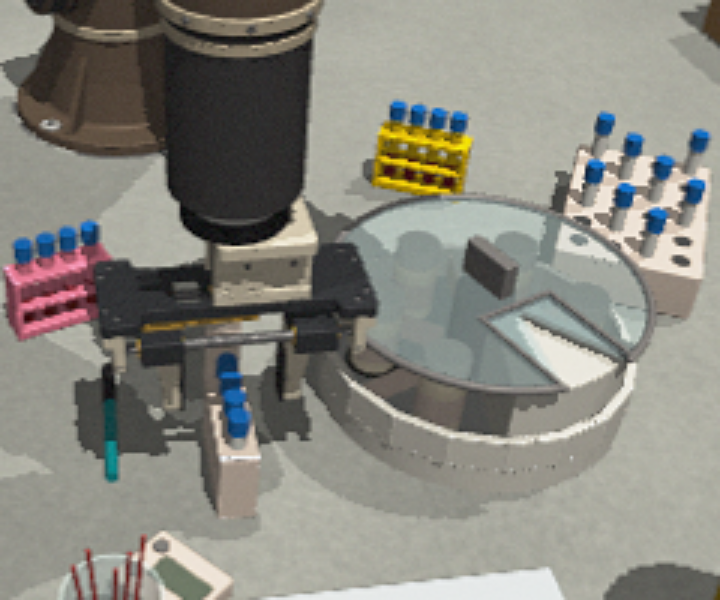

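Emit:
apply_moves --pt "0.01 0.0015 0 0.5 0.2" --pt "0.01 0.0015 0.012 0.5 0.2" --pt "0.01 0.0015 0.024 0.5 0.2" --pt "0.01 0.0015 0.034 0.5 0.2" --pt "0.01 0.0015 0.036 0.5 0.2" --pt "0.01 0.0015 0.036 0.5 0.2"

```text
t: 23.4
position: [0.6058, 0.0839, 0.0446]
eef_rot: [-3.12, -0.109, -0.02]
wrist_force: [0.4, -1.1, 0.8]
grip_width: 0.07
```

```bash
python3 - <<'E'
from h import *
for i in range(3):
    plan(.606,.0838,.045,94.0); p=camera('wrist')
save(p,'w11')
E
```

```text
shift [ 0.0002  0.0002 -0.0004] turn 0.0 curyaw -86.0 q6 69.0 pos [0.6058 0.0839 0.0446] t 23.4 down [ 0.012  0.02  -1.   ]
shift [-0.0002  0.0003  0.0002] turn 0.0 curyaw -86.0 q6 69.0 pos [0.6062 0.0841 0.0452] t 23.45 down [ 0.013  0.02  -1.   ]
shift [-0.0005  0.0004  0.0006] turn 0.0 curyaw -86.0 q6 69.0 pos [0.6064 0.0842 0.0456] t 23.5 down [ 0.014  0.02  -1.   ]
```

View pics/w11.png

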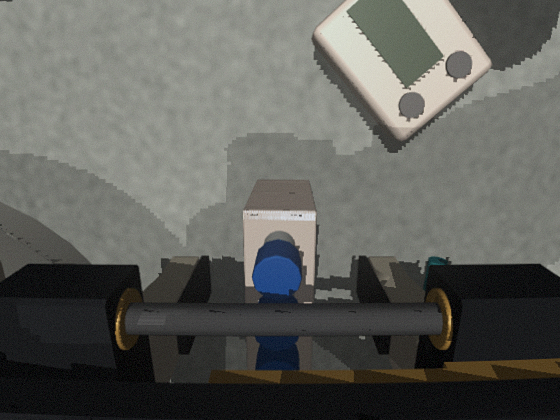

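Rack is centred between the fingers; the tilt stays about 1.3°. Close.

Emit:
apply_moves --pt "0 0 0 0 0.5" --pt "0 0 0 0 0.7" --pt "0 0 0 0 1" --pt "0 0 0 0 1" --pt "0 0 0 0 1" --pt "0 0 0 0 1" --pt "0 0 0 0 1" --grip_force 40

```text
t: 24.25
position: [0.6066, 0.0843, 0.0459]
eef_rot: [-3.119, -0.109, -0.023]
wrist_force: [-0.6, 0.8, 0.3]
grip_width: 0.0302
```

Emit:
apply_moves --pt "0 0 -0.03 0 1" --pt "0 0 -0.07 0 1" --pt "0 0 -0.12 0 1" --pt "0 0 -0.16 0 1" --pt "0 0 -0.2 0 1"

```text
t: 24.75
position: [0.6033, 0.08, 0.2474]
eef_rot: [-3.119, -0.109, -0.023]
wrist_force: [0.2, 0.3, -2.8]
grip_width: 0.0295
```

```bash
python3 - <<'E'
from h import *
plan(.470,-.249,.25,92)
p=camera('scene'); save(p,'s12')
im=cv2.cvtColor(p['pixels'],cv2.COLOR_RGB2BGR)
cv2.imwrite('pics/s12c.png',cv2.resize(im[80:320,230:430],None,fx=2.5,fy=2.5))
E
```

```text
shift [-0.1558  0.3188 -0.0113] turn 2.0 curyaw -86.0 q6 68.8 pos [0.6033 0.08   0.2474] t 24.75 down [ 0.014  0.021 -1.   ]
```

View pics/s12c.png

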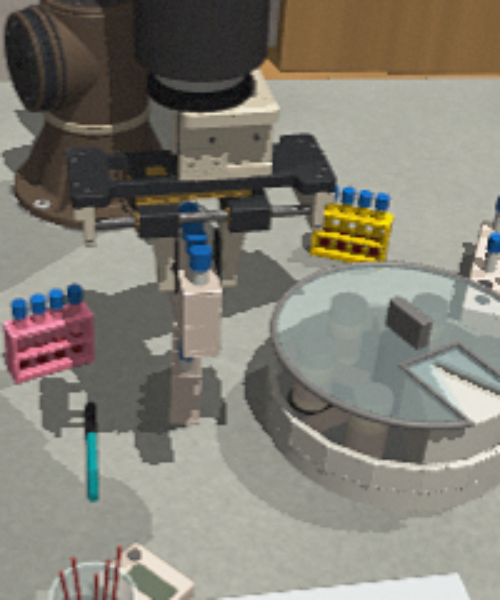

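Emit:
apply_moves --pt "-0.02 0.03 -0.01 0 1" --pt "-0.05 0.07 -0.011 0 1" --pt "-0.08 0.11 -0.011 1 1" --pt "-0.11 0.155 -0.011 2 1" --pt "-0.14 0.2 -0.011 2 1" --pt "-0.155 0.25 -0.011 2 1" --pt "-0.155 0.295 -0.011 2 1" --pt "-0.155 0.34 -0.011 2 1" --pt "-0.155 0.39 -0.011 2 1" --pt "-0.155 0.43 -0.011 2 1"

```text
t: 25.8
position: [0.4814, -0.3623, 0.2526]
eef_rot: [-3.119, -0.055, -0.036]
wrist_force: [0.8, 1.0, -0.4]
grip_width: 0.0295
```

```bash
python3 - <<'E'
from h import *
p=camera('wrist'); save(p,'w13'); np.save('w13.npy',p,allow_pickle=True)
plan(.479,-.3735,.15,92)
E
```

```text
shift [-0.0051  0.0089  0.1014] turn -0.1 curyaw -88.1 q6 112.3 pos [ 0.4817 -0.3666  0.2517] t 25.85 down [ 0.021  0.021 -1.   ]
```

View pics/w13.png

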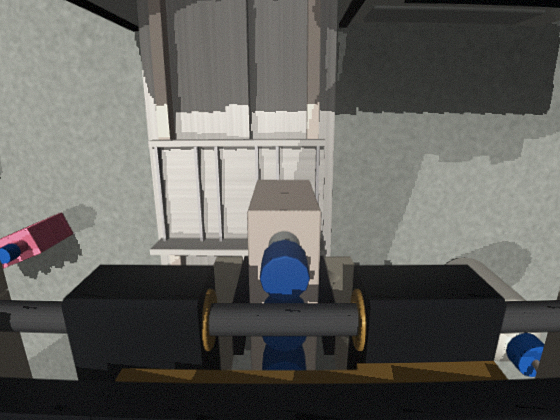

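```bash
python3 - <<'E'
from h import *
p=np.load('w13.npy',allow_pickle=True).item()
im=cv2.cvtColor(p['pixels'],cv2.COLOR_RGB2BGR)
cv2.imwrite('pics/w13c.png',cv2.resize(im[130:280,140:350],None,fx=3.8,fy=3.8,interpolation=cv2.INTER_CUBIC))
E
```

```text
(no output)
```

View pics/w13c.png

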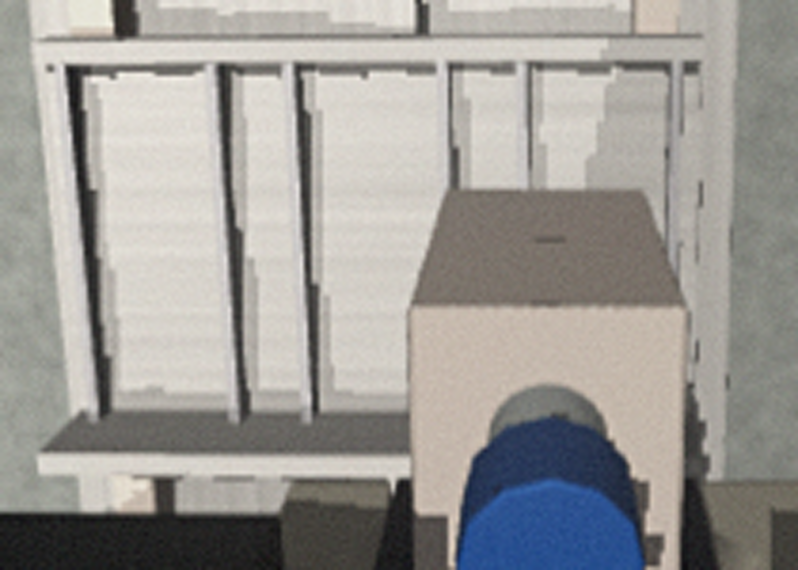

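```bash
python3 - <<'E'
from h import *
np.set_printoptions(precision=4,suppress=True)
p=np.load('w13.npy',allow_pickle=True).item()
f=lambda u,v,z:at_z(p,140+u/3.8-.37,130+v/3.8-.37,z)
for u,v in [(62,100),(216,100),(292,100),(446,100),(525,100),(675,100)]: print(f(u,v,.041))
dg=lambda a:np.degrees(np.arctan2(a[1],a[0]))
for a,b in [((59,75),(94,410)),((212,75),(237,410)),((290,75),(308,410))]: print('rib',f(*a,.041),f(*b,.041),dg((f(*a,.041)-f(*b,.041))[:2]))
print('front',f(40,50,.041),f(702,50,.041)); print('rear wall top', f(40,455,.066), f(40,468,.066))
# held rack bottom front corners, estimated z = tcp-.045
z=.2515-.045
print('rackbottom front', f(450,190,z),f(642,190,z), 'top front',f(410,305,z+.064),f(686,305,z+.064))
plan(.479,-.3735,.15,92)
E
```

```text
[ 0.5049 -0.2266  0.041 ]
[ 0.5063 -0.2688  0.041 ]
[ 0.507  -0.2895  0.041 ]
[ 0.5086 -0.3309  0.041 ]
[ 0.5094 -0.3521  0.041 ]
[ 0.5109 -0.3921  0.041 ]
rib [ 0.5116 -0.2261  0.041 ] [ 0.4159 -0.2307  0.041 ] 2.749290528238416
rib [ 0.513  -0.2679  0.041 ] [ 0.4178 -0.2724  0.041 ] 2.6836340422193805
rib [ 0.5137 -0.289   0.041 ] [ 0.4187 -0.2929  0.041 ] 2.327923792051879
front [ 0.5182 -0.2212  0.041 ] [ 0.5244 -0.3984  0.041 ]
rear wall top [ 0.4116 -0.2239  0.066 ] [ 0.4078 -0.2236  0.066 ]
rackbottom front [ 0.5169 -0.3466  0.2065] [ 0.518  -0.3756  0.2065] top front [ 0.5169 -0.348   0.2705] [ 0.5181 -0.3775  0.2705]
shift [-0.0051  0.0089  0.1014] turn -0.1 curyaw -88.1 q6 112.3 pos [ 0.4817 -0.3666  0.2517] t 25.85 down [ 0.021  0.021 -1.   ]
```

```bash
python3 - <<'E'
from h import *
plan(.4785,-.3765,.10,92.6)
E
```

```text
shift [-0.0068  0.0129  0.1513] turn -0.7 curyaw -88.1 q6 112.3 pos [ 0.4817 -0.3666  0.2517] t 25.85 down [ 0.021  0.021 -1.   ]
```

Emit:
apply_moves --pt "-0.006 0.011 0.02 -0.7 1" --pt "-0.006 0.0125 0.06 -0.7 1" --pt "-0.0068 0.0129 0.1 -0.7 1" --pt "-0.0068 0.0129 0.13 -0.7 1" --pt "-0.0068 0.0129 0.148 -0.7 1" --pt "-0.0068 0.0129 0.15 -0.7 1" --pt "-0.0068 0.0129 0.15 -0.7 1"

```text
t: 26.55
position: [0.4783, -0.3765, 0.1011]
eef_rot: [-3.12, -0.072, -0.032]
wrist_force: [0.7, 0.4, -1.4]
grip_width: 0.03
```

```bash
python3 - <<'E'
from h import *
p=camera('wrist'); save(p,'w14'); np.save('w14.npy',p,allow_pickle=True)
plan(.4785,-.3765,.08,92.6)
im=cv2.cvtColor(p['pixels'],cv2.COLOR_RGB2BGR)
cv2.imwrite('pics/w14c.png',cv2.resize(im[80:280,140:380],None,fx=3.3,fy=3,interpolation=cv2.INTER_CUBIC))
E
```

```text
shift [-0.001   0.0001  0.0221] turn 0.1 curyaw -87.3 q6 114.7 pos [ 0.479  -0.3768  0.1021] t 26.6 down [ 0.022  0.02  -1.   ]
```

View pics/w14c.png

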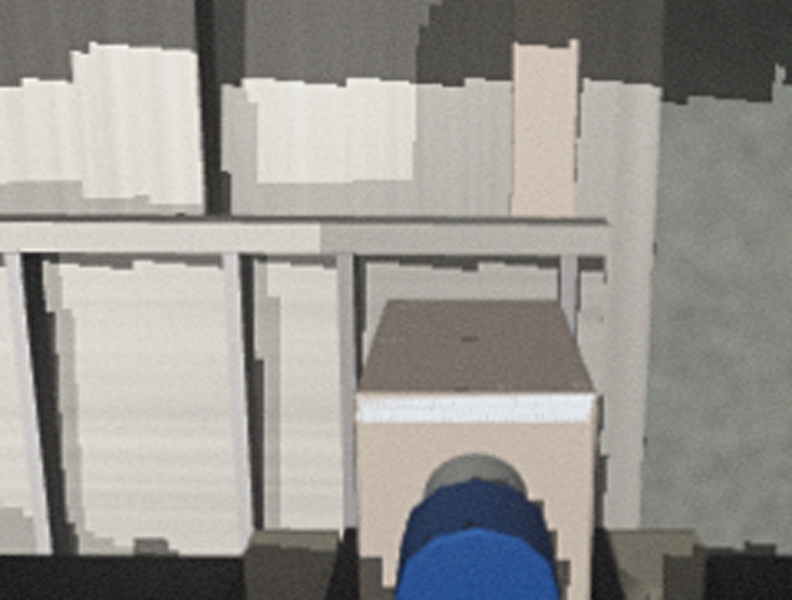

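```bash
python3 - <<'E'
from h import *
p=np.load('w14.npy',allow_pickle=True).item()
f=lambda u,v,z:at_z(p,140+u/3.3-.35,80+v/3-.35,z)
a,b=f(388,300,.057),f(562,300,.057); print(a,b,(a+b)/2)
c,d=f(347,300,.041),f(568,300,.041); print(c,d,(c+d)/2)
print('front wall inner/outer',f(347,250,.041),f(347,222,.041))
E
```

```text
[ 0.51385882 -0.36019081  0.057     ] [ 0.51538079 -0.39011333  0.057     ] [ 0.51461981 -0.37515207  0.057     ]
[ 0.51025124 -0.35120937  0.041     ] [ 0.51233082 -0.39221437  0.041     ] [ 0.51129103 -0.37171187  0.041     ]
front wall inner/outer [ 0.52053263 -0.35101515  0.041     ] [ 0.52618598 -0.35090585  0.041     ]
```

Emit:
apply_moves --pt "0 -0.0033 0 0 1" --pt "0 -0.0033 0.008 0 1" --pt "0 -0.0033 0.016 0 1" --pt "0 -0.0033 0.02 0 1" --pt "0 -0.0033 0.02 0 1"

```text
t: 27.1
position: [0.4787, -0.3728, 0.0811]
eef_rot: [-3.12, -0.072, -0.033]
wrist_force: [-0.1, -0.1, -2.2]
grip_width: 0.0297
```

```bash
python3 - <<'E'
from h import *
p=camera('wrist'); save(p,'w15'); np.save('w15.npy',p,allow_pickle=True)
plan(.4785,-.3735,.077,92.6); print(sensors.get_state()['wrist_force'])
im=cv2.cvtColor(p['pixels'],cv2.COLOR_RGB2BGR)
cv2.imwrite('pics/w15c.png',cv2.resize(im[80:280,140:380],None,fx=3.3,fy=3,interpolation=cv2.INTER_CUBIC))
E
```

```text
shift [-0.0006  0.0006  0.0046] turn 0.1 curyaw -87.3 q6 114.4 pos [ 0.479  -0.373   0.0816] t 27.15 down [ 0.021  0.021 -1.   ]
[-0.16925447  0.44066149 -1.08489006]
```

View pics/w15c.png

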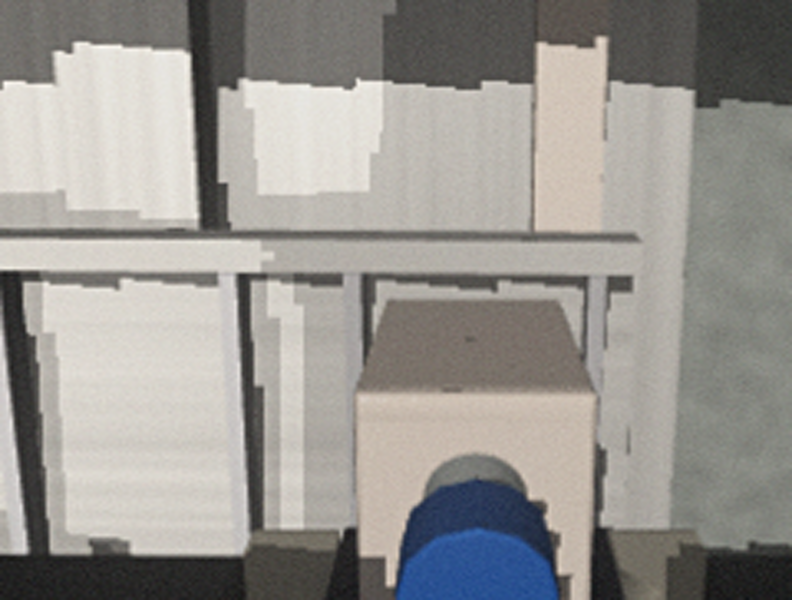

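Rack bottom (388–562) sits nicely centred between the ribs (353 and 598). Lower until it touches, then release.

Emit:
apply_moves --pt "0 0 0.003 0 1" --pt "0 0 0.005 0 1" --pt "0 0 0.005 0 1"

```text
t: 27.45
position: [0.4793, -0.373, 0.077]
eef_rot: [-3.121, -0.072, -0.034]
wrist_force: [-0.0, 1.0, 0.7]
grip_width: 0.0298
```

Emit:
apply_moves --pt "0 0 0.001 0 0.6" --pt "0 0 0.001 0 0.5" --pt "0 0 0.001 0 0.4" --pt "0 0 0.001 0 0.4" --pt "0 0 0.001 0 0.4"

```text
t: 27.95
position: [0.4794, -0.373, 0.076]
eef_rot: [-3.121, -0.072, -0.034]
wrist_force: [-0.8, -0.5, 0.0]
grip_width: 0.0522
```

Emit:
apply_moves --pt "0 0 -0.02 0 0.4" --pt "0 0 -0.05 0 0.4" --pt "0 0 -0.09 0 0.3" --pt "0 0 -0.13 0 0.2" --pt "0 0 -0.17 0 0" --pt "0 -0.04 -0.19 0 0" --pt "0 -0.08 -0.19 0 0"

```text
t: 28.65
position: [0.4727, -0.2975, 0.2709]
eef_rot: [-3.123, -0.069, -0.042]
wrist_force: [0.3, 1.0, 0.4]
grip_width: 0.0857
```

```bash
python3 - <<'E'
from h import *
p=camera('wrist'); save(p,'w16'); np.save('w16.npy',p,allow_pickle=True)
t=camera('top'); save(t,'t16'); np.save('t16.npy',t,allow_pickle=True)
plan(.45,.089,.25,85.7)
im=cv2.cvtColor(t['pixels'],cv2.COLOR_RGB2BGR)
cv2.imwrite('pics/t16c.png',cv2.resize(im[140:280,240:470],None,fx=3.4,fy=3.4,interpolation=cv2.INTER_CUBIC))
E
```

```text
shift [-0.0035 -0.3832  0.0266] turn 7.1 curyaw -87.2 q6 106.1 pos [ 0.4716 -0.2941  0.2692] t 28.75 down [ 0.025  0.021 -0.999]
```

View pics/w16.png

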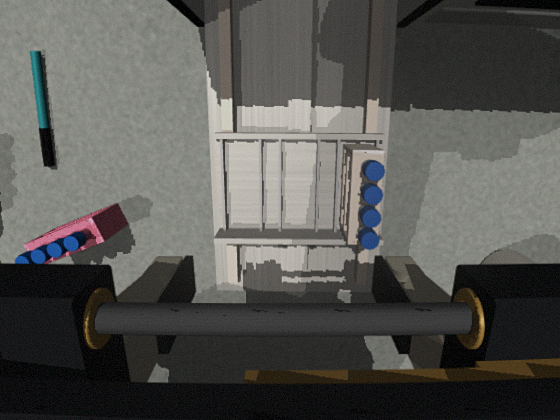

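View pics/t16c.png

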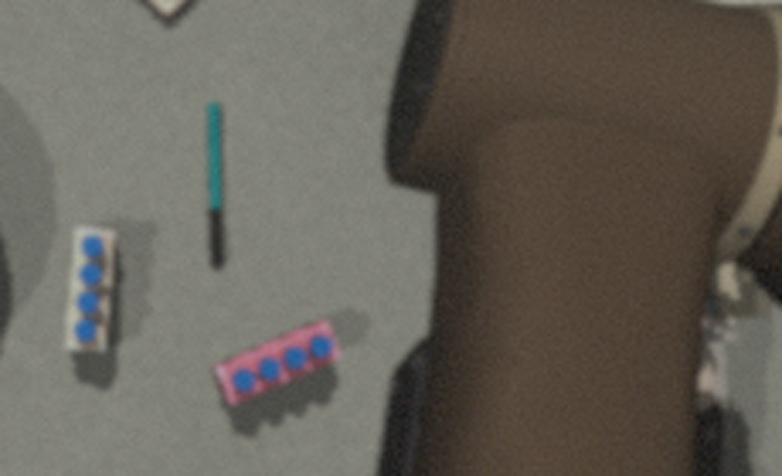

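Emit:
apply_moves --pt "0 -0.04 0 2 0" --pt "0 -0.08 0 4 0" --pt "0 -0.12 0 7 0" --pt "0 -0.165 0 7 0" --pt "0 -0.21 0 7 0" --pt "-0.002 -0.255 0.01 7 0" --pt "-0.0035 -0.3 0.02 7 0" --pt "-0.0035 -0.345 0.0266 7 0" --pt "-0.0035 -0.383 0.0266 7 0" --pt "-0.0035 -0.383 0.0266 7 0"

```text
t: 29.75
position: [0.45, 0.0921, 0.2499]
eef_rot: [-3.118, 0.108, -0.037]
wrist_force: [0.5, -1.0, -0.7]
grip_width: 0.0874
```

```bash
python3 - <<'E'
from h import *
p=camera('wrist'); save(p,'w17'); np.save('w17.npy',p,allow_pickle=True)
plan(.45,.0895,.10,85.7)
E
```

```text
shift [-0.0032  0.0044  0.1497] turn 0.3 curyaw -94.0 q6 50.1 pos [0.4499 0.0906 0.2498] t 29.8 down [ 0.024  0.021 -0.999]
```

View pics/w17.png

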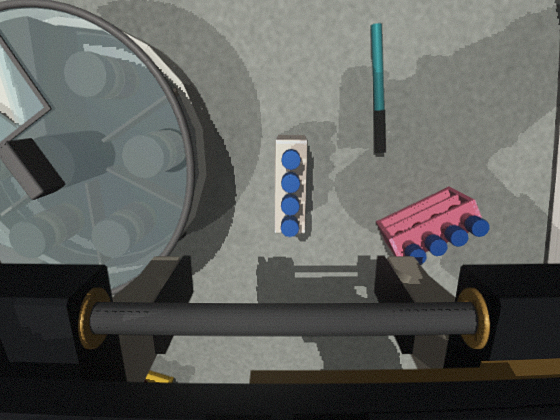

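```bash
python3 - <<'E'
from h import *
p=np.load('w17.npy',allow_pickle=True).item()
c=[(291,159),(291,183),(290,205),(290,227)]
P=np.array([at_z(p,*a,.094) for a in c]); print(P.mean(0),np.degrees(np.arctan2(*(P[0]-P[3])[[1,0]])))
Q=np.array([at_z(p,*a,.064) for a in [(277,140),(307,140),(305,234),(275,233)]]); print(Q.mean(0),Q)
plan(.445,.088,.10,85.7)
E
```

```text
[0.45152564 0.08806028 0.094     ] -4.455325690512239
[0.45001754 0.08783115 0.064     ] [[0.49698719 0.09793156 0.064     ]
 [0.49513592 0.06997734 0.064     ]
 [0.40253371 0.07674932 0.064     ]
 [0.40541333 0.10666637 0.064     ]]
shift [-0.0081  0.0062  0.1496] turn 0.3 curyaw -94.0 q6 50.1 pos [0.4499 0.0906 0.2498] t 29.8 down [ 0.024  0.021 -0.999]
```

Emit:
apply_moves --pt "-0.008 0.006 0.03 0.3 0" --pt "-0.008 0.006 0.07 0.3 0" --pt "-0.008 0.006 0.11 0.3 0.2" --pt "-0.008 0.006 0.14 0.3 0.2" --pt "-0.008 0.006 0.15 0.3 0.2" --pt "-0.008 0.006 0.15 0.3 0.2"

```text
t: 30.4
position: [0.4447, 0.0871, 0.0988]
eef_rot: [-3.12, 0.118, -0.033]
wrist_force: [1.4, 0.5, 0.1]
grip_width: 0.0708
```

```bash
python3 - <<'E'
from h import *
camera('wrist');plan(.445,.0884,.049,85.7)
p=camera('scene'); im=cv2.cvtColor(p['pixels'],cv2.COLOR_RGB2BGR)
cv2.imwrite('pics/s18c.png',cv2.resize(im[120:280,250:450],None,fx=3.7,fy=3.7))
plan(.445,.0884,.049,85.7)
E
```

```text
shift [-0.0018  0.0005  0.0511] turn -0.0 curyaw -94.3 q6 49.8 pos [0.4456 0.0877 0.1001] t 30.45 down [ 0.024  0.02  -1.   ]
shift [-0.0024  0.0011  0.0517] turn 0.0 curyaw -94.3 q6 49.8 pos [0.4461 0.0882 0.1008] t 30.5 down [ 0.026  0.021 -0.999]
```

View pics/s18c.png

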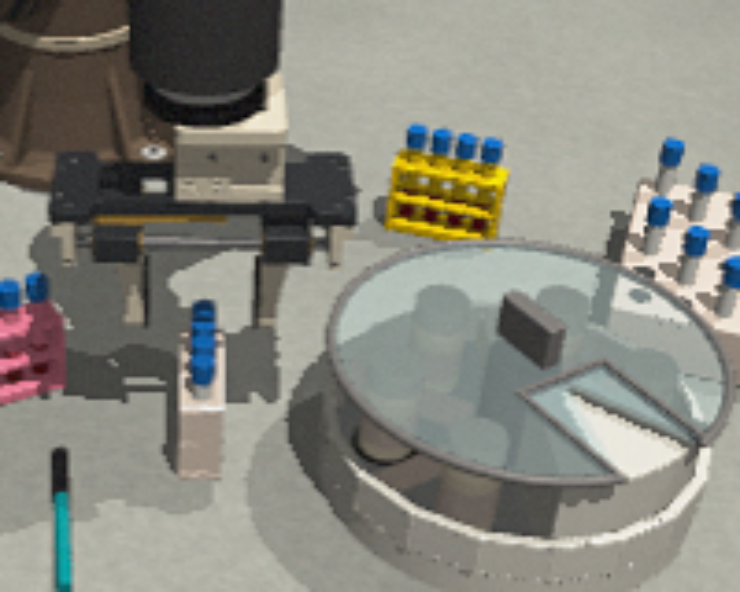

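```bash
python3 - <<'E'
from h import *
p=camera('scene')
def atx(u,v,x):
    o,d=ray(p,u,v); return o+d*(x-o[0])/d[0]
for n,u,v in [('pillR',340,263),('pillL',66,262),('fingR tip',265,325),('fingL tip',133,325),('deck low R',355,212),('rod',200,240)]:
    for x in (.435,.445,.455): print(n,x,np.round(atx(250+u/3.7,120+v/3.7,x),3))
E
```

```text
pillR 0.435 [0.435 0.182 0.138]
pillR 0.445 [0.445 0.18  0.145]
pillR 0.455 [0.455 0.178 0.152]
pillL 0.435 [ 0.435 -0.002  0.142]
pillL 0.445 [ 0.445 -0.002  0.149]
pillL 0.455 [ 0.455 -0.002  0.156]
fingR tip 0.435 [0.435 0.135 0.087]
fingR tip 0.445 [0.445 0.133 0.094]
fingR tip 0.455 [0.455 0.132 0.102]
fingL tip 0.435 [0.435 0.043 0.089]
fingL tip 0.445 [0.445 0.043 0.096]
fingL tip 0.455 [0.455 0.042 0.104]
deck low R 0.435 [0.435 0.189 0.178]
deck low R 0.445 [0.445 0.187 0.185]
deck low R 0.455 [0.455 0.185 0.191]
rod 0.435 [0.435 0.087 0.158]
rod 0.445 [0.445 0.086 0.165]
rod 0.455 [0.455 0.085 0.171]
```

```bash
python3 - <<'E'
from h import *
plan(.418,.085,.048,87.7)
E
```

```text
shift [-0.0292  0.0069  0.0523] turn -2.0 curyaw -94.3 q6 49.8 pos [0.4463 0.0885 0.1011] t 30.55 down [ 0.027  0.022 -0.999]
```

Emit:
apply_moves --pt "-0.015 0.004 0 -1 0.2" --pt "-0.029 0.007 0 -2 0.2" --pt "-0.029 0.007 0.01 -2 0.2" --pt "-0.029 0.007 0.025 -2 0.2" --pt "-0.029 0.007 0.035 -2 0.2" --pt "-0.029 0.007 0.035 -2 0.2"

```text
t: 31.15
position: [0.4168, 0.084, 0.0642]
eef_rot: [-3.12, 0.062, -0.038]
wrist_force: [-0.4, 0.5, -0.0]
grip_width: 0.0702
```

```bash
python3 - <<'E'
from h import *
p=camera('wrist'); save(p,'w19')
plan(.418,.085,.048,87.7)
p=camera('scene'); im=cv2.cvtColor(p['pixels'],cv2.COLOR_RGB2BGR)
cv2.imwrite('pics/s19c.png',cv2.resize(im[120:280,250:450],None,fx=3.7,fy=3.7))
plan(.418,.085,.048,87.7)
E
```

```text
shift [ 0.0003 -0.0004  0.0168] turn 0.0 curyaw -92.3 q6 49.6 pos [0.4173 0.0843 0.0648] t 31.2 down [ 0.025  0.021 -0.999]
shift [-0.0001 -0.0001  0.0172] turn 0.0 curyaw -92.3 q6 49.6 pos [0.4177 0.0845 0.0652] t 31.25 down [ 0.026  0.021 -0.999]
```

View pics/s19c.png

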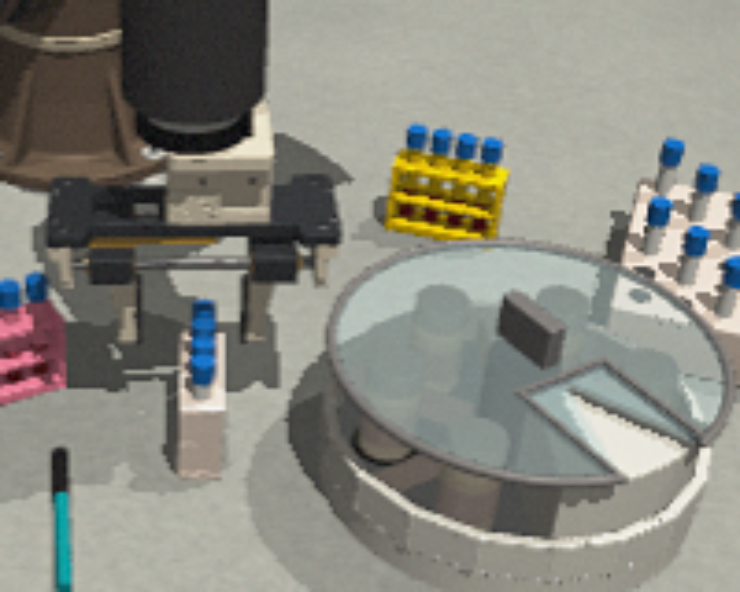

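View pics/w19.png

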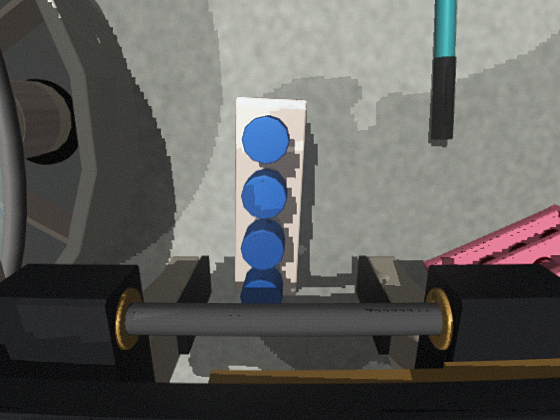

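```bash
python3 - <<'E'
from h import *
p=np.load('t16.npy',allow_pickle=True).item()
g=lambda u,v,z:at_z(p,240+u/3.4-.35,140+v/3.4-.35,z)
for q in [(215,367),(332,322),(341,357),(229,403)]: print('corner',g(*q,.064))
for q in [(243,380),(320,347)]: print('cap',g(*q,.094))
E
```

```text
corner [ 0.39211825 -0.00458997  0.064     ]
corner [ 0.42619876 -0.09297164  0.064     ]
corner [ 0.39988787 -0.09964447  0.064     ]
corner [ 0.36520991 -0.01513     0.064     ]
cap [ 0.38326811 -0.02343241  0.094     ]
cap [ 0.40754724 -0.08008305  0.094     ]
```

Emit:
apply_moves --pt "0 0 0.008 0 0.2" --pt "0 0 0.014 0 0.2" --pt "0 0 0.017 0 0.2" --pt "0 0 0.017 0 0.2"

```text
t: 31.65
position: [0.4178, 0.0846, 0.0477]
eef_rot: [-3.12, 0.062, -0.038]
wrist_force: [0.0, 0.0, -0.3]
grip_width: 0.07
```

```bash
python3 - <<'E'
from h import *
s=sensors.get_state(); print(s['wrist_force'],s['grip_width'])
p=camera('wrist'); save(p,'w20')
plan(.418,.086,.048,87.7)
E
```

```text
[ 0.03133404  0.02636801 -0.26642168] 0.07001476899458976
shift [-0.0001 -0.0013  0.    ] turn 0.0 curyaw -92.3 q6 49.6 pos [0.418  0.0847 0.048 ] t 31.7 down [ 0.026  0.021 -0.999]
```

View pics/w20.png

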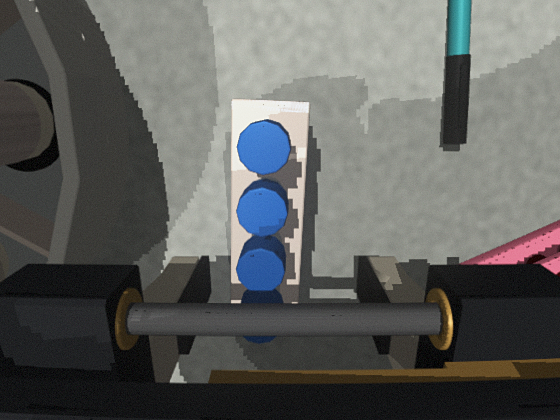

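Emit:
apply_moves --pt "0 -0.0025 0 0 0.3" --pt "0 -0.0025 0 0 0.5" --pt "0 -0.0025 0 0 0.6" --pt "0 -0.0025 0 0 0.8" --pt "0 -0.0025 0 0 1" --pt "0 -0.0025 0 0 1" --pt "0 -0.0025 0 0 1" --pt "0 -0.0025 0 0 1" --grip_force 15

```text
t: 32.5
position: [0.4183, 0.0873, 0.0481]
eef_rot: [-3.119, 0.062, -0.04]
wrist_force: [0.6, 0.8, 0.6]
grip_width: 0.0303
```

Emit:
apply_moves --pt "0 0 0 0 1" --pt "0 0 0 0 1" --pt "0 0 0 0 1" --grip_force 45

```text
t: 32.8
position: [0.4182, 0.0872, 0.0481]
eef_rot: [-3.119, 0.062, -0.039]
wrist_force: [0.3, -0.5, 0.5]
grip_width: 0.0299
```

```bash
python3 - <<'E'
from h import *
p=camera('wrist'); save(p,'w21')
p=camera('scene'); im=cv2.cvtColor(p['pixels'],cv2.COLOR_RGB2BGR)
cv2.imwrite('pics/s21c.png',cv2.resize(im[120:280,250:450],None,fx=3.7,fy=3.7))
plan(.418,.086,.048,87.7)
E
```

```text
shift [-0.0002  0.0012  0.0001] turn 0.0 curyaw -92.3 q6 49.3 pos [0.4182 0.0872 0.0481] t 32.9 down [ 0.026  0.021 -0.999]
```

View pics/s21c.png

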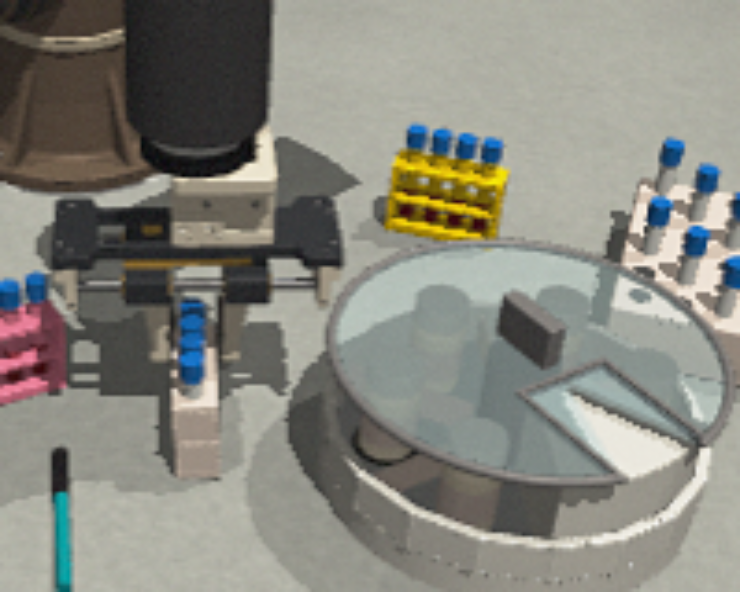

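View pics/w21.png

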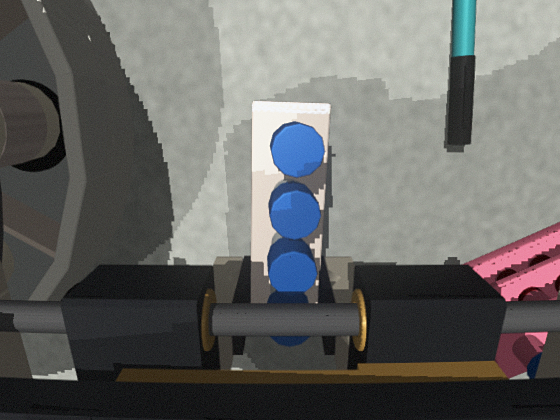

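Rack gripped. Lift, moving slightly away from the cover.

Emit:
apply_moves --pt "0 0 -0.015 0 1" --pt "0 0 -0.03 0 1" --pt "0 0.01 -0.06 0 1" --pt "0 0.02 -0.1 0 1" --pt "0 0.03 -0.15 0 1" --pt "0 0.03 -0.2 0 1"

```text
t: 33.5
position: [0.4104, 0.0517, 0.2475]
eef_rot: [-3.12, 0.063, -0.036]
wrist_force: [1.9, 1.3, -1.9]
grip_width: 0.03
```

```bash
python3 - <<'E'
from h import *
plan(.436,-.245,.25,92.6)
print(sensors.get_state()['wrist_force'],sensors.get_state()['grip_width'])
p=camera('scene'); im=cv2.cvtColor(p['pixels'],cv2.COLOR_RGB2BGR)
cv2.imwrite('pics/s22c.png',cv2.resize(im[60:280,250:450],None,fx=2.7,fy=2.7))
E
```

```text
shift [ 0.0378  0.2953 -0.0079] turn -4.9 curyaw -92.3 q6 53.1 pos [0.4104 0.0517 0.2475] t 33.5 down [ 0.024  0.02  -1.   ]
[ 1.91130886  1.26748968 -1.90537653] 0.029989112465789818
```

View pics/s22c.png

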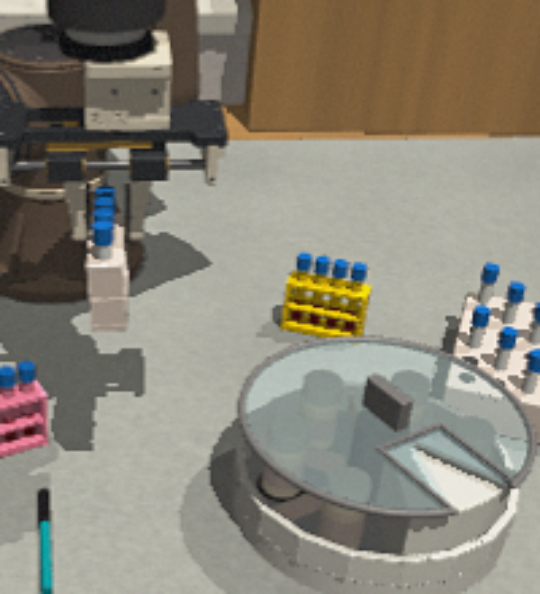

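Emit:
apply_moves --pt "0.005 0.03 -0.008 -1 1" --pt "0.01 0.07 -0.008 -2 1" --pt "0.015 0.11 -0.008 -3 1" --pt "0.02 0.155 -0.008 -5 1" --pt "0.025 0.2 -0.008 -5 1" --pt "0.03 0.245 -0.008 -5 1" --pt "0.033 0.28 -0.008 -5 1" --pt "0.033 0.295 -0.008 -5 1" --pt "0.033 0.295 -0.008 -5 1"

```text
t: 34.45
position: [0.4349, -0.2448, 0.2566]
eef_rot: [-3.117, -0.07, -0.052]
wrist_force: [-0.3, 1.2, -2.4]
grip_width: 0.0299
```

```bash
python3 - <<'E'
from h import *
p=camera('wrist'); save(p,'w23'); np.save('w23.npy',p,allow_pickle=True)
plan(.431,-.2515,.10,92.6)
E
```

```text
shift [-0.0098  0.0111  0.1564] turn 0.0 curyaw -87.4 q6 101.2 pos [ 0.435  -0.2438  0.2568] t 34.5 down [ 0.033  0.024 -0.999]
```

View pics/w23.png

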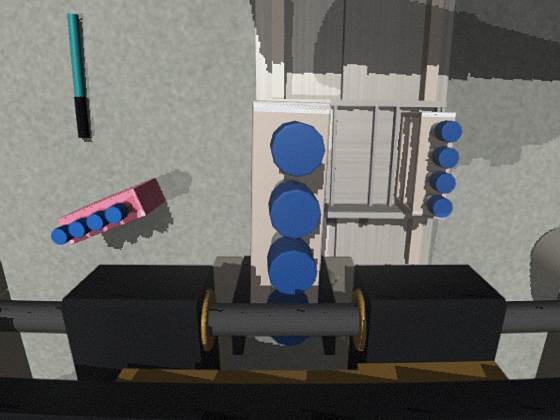

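```bash
python3 - <<'E'
from h import *
np.set_printoptions(precision=4,suppress=True)
p=np.load('w23.npy',allow_pickle=True).item()
im=cv2.cvtColor(p['pixels'],cv2.COLOR_RGB2BGR)
cv2.imwrite('pics/w23c.png',cv2.resize(im[90:240,235:475],None,fx=3.3,fy=3.3,interpolation=cv2.INTER_CUBIC))
for q in [(255,107),(330,107)]: print(at_z(p,*q,.275))
E
```

```text
[ 0.5106 -0.2322  0.275 ]
[ 0.5119 -0.2606  0.275 ]
```

View pics/w23c.png

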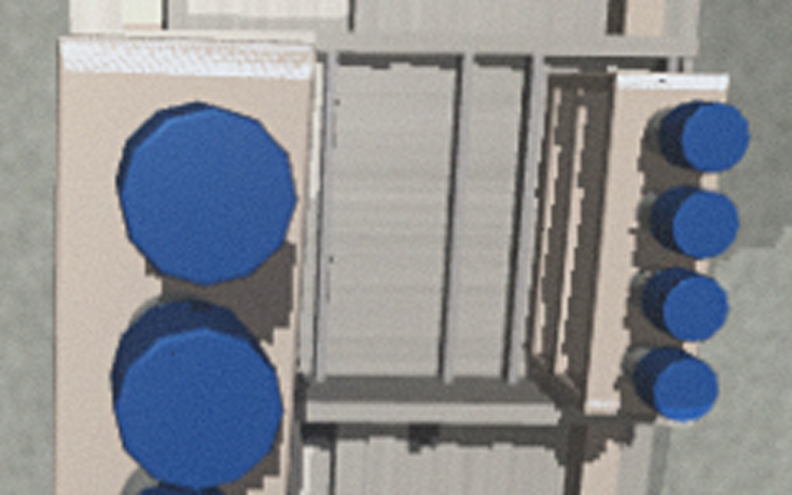

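```bash
python3 - <<'E'
from h import *
np.set_printoptions(precision=4,suppress=True)
p=np.load('w23.npy',allow_pickle=True).item()
f=lambda u,v,z:at_z(p,235+u/3.3-.35,90+v/3.3-.35,z)
for q in [(329,100),(463,100),(533,100)]: print(f(*q,.041))
print('front',f(500,45,.041),'rear',f(400,412,.066))
plan(.431,-.2515,.12,92.6)
E
```

```text
[ 0.5031 -0.289   0.041 ]
[ 0.5052 -0.3296  0.041 ]
[ 0.5064 -0.3509  0.041 ]
front [ 0.5219 -0.3391  0.041 ] rear [ 0.4131 -0.315   0.066 ]
shift [-0.0091  0.0106  0.1364] turn 0.0 curyaw -87.4 q6 101.2 pos [ 0.435  -0.2438  0.2568] t 34.5 down [ 0.033  0.024 -0.999]
```

Emit:
apply_moves --pt "-0.004 0.003 0.03 0 1" --pt "-0.0075 0.006 0.07 0 1" --pt "-0.0075 0.006 0.11 0 1" --pt "-0.0075 0.006 0.13 0 1" --pt "-0.0075 0.006 0.131 0 1" --pt "-0.0075 0.006 0.131 0 1"

```text
t: 35.1
position: [0.4325, -0.2464, 0.1259]
eef_rot: [-3.117, -0.073, -0.052]
wrist_force: [0.3, -0.1, -1.3]
grip_width: 0.03
```

```bash
python3 - <<'E'
from h import *
p=camera('wrist'); save(p,'w24'); np.save('w24.npy',p,allow_pickle=True)
plan(.4325,-.2468,.12,92.6)
p=camera('scene'); im=cv2.cvtColor(p['pixels'],cv2.COLOR_RGB2BGR)
cv2.imwrite('pics/s24c.png',cv2.resize(im[120:320,100:340],None,fx=3.3,fy=3))
E
```

```text
shift [-0.0009  0.0003  0.0068] turn 0.1 curyaw -87.3 q6 102.4 pos [ 0.4331 -0.2467  0.1268] t 35.15 down [ 0.035  0.024 -0.999]
```

View pics/w24.png

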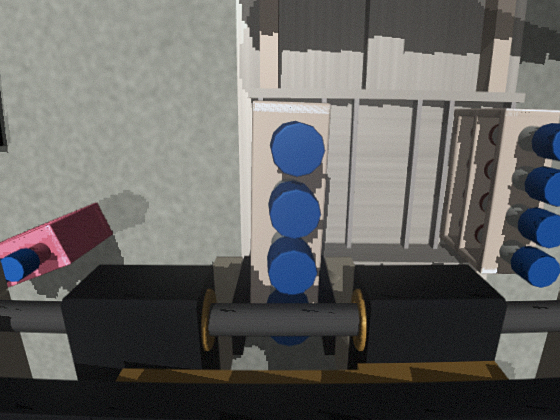

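View pics/s24c.png

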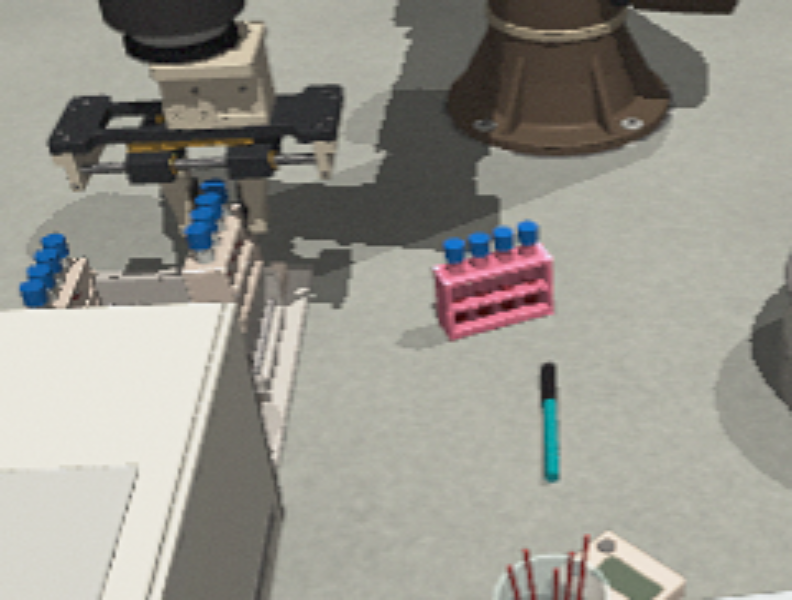

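```bash
python3 - <<'E'
from h import *
np.set_printoptions(precision=4,suppress=True)
p=np.load('w24.npy',allow_pickle=True).item()
im=cv2.cvtColor(p['pixels'],cv2.COLOR_RGB2BGR)
cv2.imwrite('pics/w24c.png',cv2.resize(im[80:270,230:430],None,fx=4,fy=3.1,interpolation=cv2.INTER_CUBIC))
for q in [(253,104),(328,104)]: print('racktop',at_z(p,*q,.1455))
for q in [(355,120),(417,120),(450,120)]: print('rib',at_z(p,*q,.041))
print('front',at_z(p,400,98,.041),at_z(p,400,93,.041),'rear wall top',at_z(p,400,258,.066))
E
```

```text
racktop [ 0.5092 -0.2329  0.1455]
racktop [ 0.5105 -0.261   0.1455]
rib [ 0.5037 -0.2892  0.041 ]
rib [ 0.506  -0.3298  0.041 ]
rib [ 0.5073 -0.3517  0.041 ]
front [ 0.5192 -0.317   0.041 ] [ 0.5223 -0.3166  0.041 ] rear wall top [ 0.4189 -0.3227  0.066 ]
```

View pics/w24c.png

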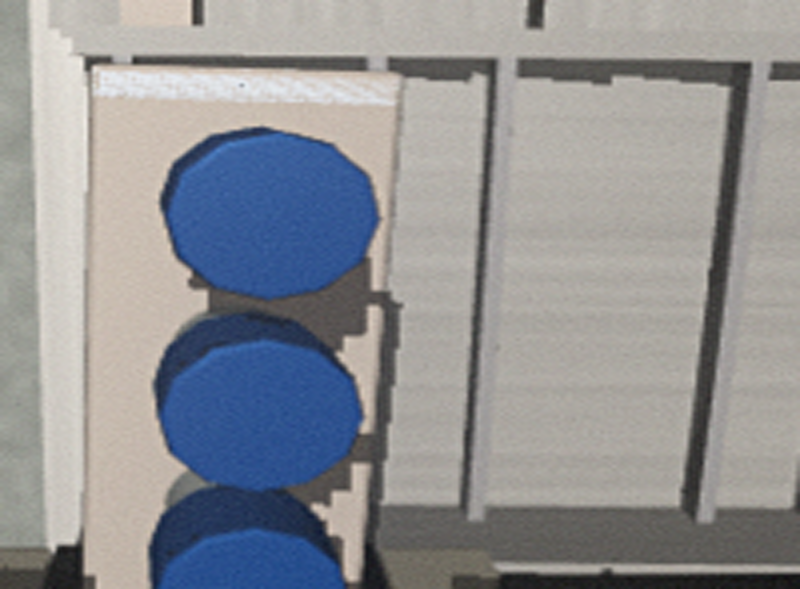

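```bash
python3 - <<'E'
from h import *
np.set_printoptions(precision=4,suppress=True)
p=np.load('w24.npy',allow_pickle=True).item()
f=lambda u,v,z:at_z(p,230+u/4-.37,80+v/3.1-.34,z)
a,b=f(122,60,.041),f(377,62,.041); print(a,b,(a+b)/2, 'rear inner bottom', f(430,505,.031),'front inner bottom',f(430,70,.031),'front wall top inner',f(430,57,.041))
E
```

```text
[ 0.5139 -0.2266  0.041 ] [ 0.5155 -0.2679  0.041 ] [ 0.5147 -0.2473  0.041 ] rear inner bottom [ 0.4147 -0.2862  0.031 ] front inner bottom [ 0.5146 -0.2777  0.031 ] front wall top inner [ 0.5169 -0.2764  0.041 ]
```

Emit:
apply_moves --pt "-0.0005 0.002 0.01 0 1" --pt "-0.001 0.002 0.02 0 1" --pt "-0.001 0.0022 0.03 0 1" --pt "-0.0015 0.0025 0.04 0 1" --pt "-0.0015 0.0025 0.04 0 1"

```text
t: 35.7
position: [0.4337, -0.249, 0.0865]
eef_rot: [-3.118, -0.073, -0.056]
wrist_force: [0.6, -2.1, 0.4]
grip_width: 0.0303
```

```bash
python3 - <<'E'
from h import *
p=camera('wrist'); save(p,'w25'); np.save('w25.npy',p,allow_pickle=True)
plan(.4325,-.2475,.079,92.6)
im=cv2.cvtColor(p['pixels'],cv2.COLOR_RGB2BGR)
cv2.imwrite('pics/w25c.png',cv2.resize(im[80:270,230:430],None,fx=4,fy=3.1,interpolation=cv2.INTER_CUBIC))
E
```

```text
shift [-0.0014 -0.0013  0.0076] turn 0.1 curyaw -87.3 q6 102.9 pos [ 0.4337 -0.2489  0.0866] t 35.75 down [ 0.036  0.023 -0.999]
```

View pics/w25c.png

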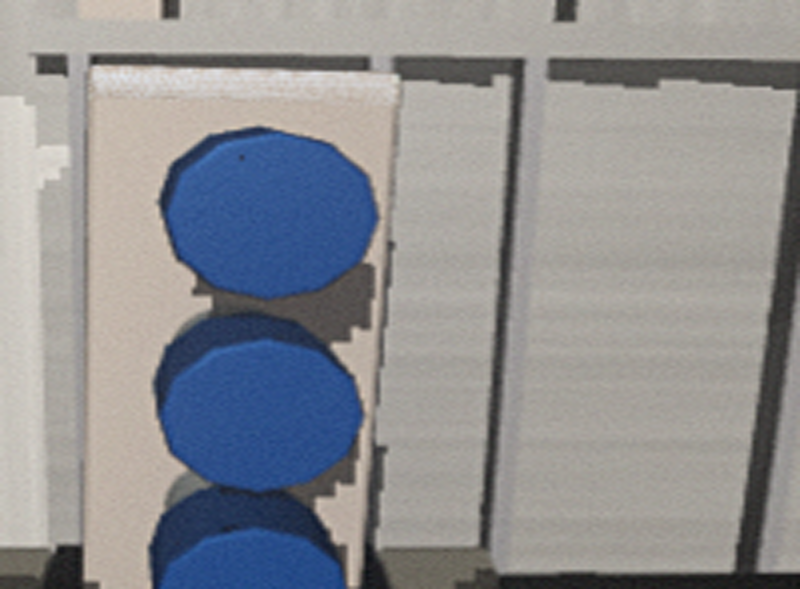

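```bash
python3 - <<'E'
from h import *
np.set_printoptions(precision=4,suppress=True)
p=np.load('w25.npy',allow_pickle=True).item()
f=lambda u,v,z:at_z(p,230+u/4-.37,80+v/3.1-.34,z)
a,b=f(79,62,.041),f(383,62,.041); print(a,b,(a+b)/2)
a,b=f(93,68,.1055),f(399,76,.1055); print('rack',a,b,(a+b)/2)
print(f(430,57,.041)); print(sensors.get_state()['wrist_force'])
E
```

```text
[ 0.5136 -0.2268  0.041 ] [ 0.5156 -0.2681  0.041 ] [ 0.5146 -0.2474  0.041 ]
rack [ 0.5112 -0.2353  0.1055] [ 0.5117 -0.2641  0.1055] [ 0.5114 -0.2497  0.1055]
[ 0.5167 -0.2744  0.041 ]
[ 0.2813 -1.862  -0.0335]
```

Emit:
apply_moves --pt "-0.0015 -0.0005 0.003 0 1" --pt "-0.0017 -0.0005 0.006 0 1" --pt "-0.0017 -0.0005 0.0075 0 1" --pt "-0.0017 -0.0005 0.0075 0 1"

```text
t: 36.15
position: [0.4347, -0.2512, 0.084]
eef_rot: [-3.123, -0.077, -0.065]
wrist_force: [-12.7, -5.8, 45.2]
grip_width: 0.0302
```

Emit:
apply_moves --pt "0 0 -0.004 0 1" --pt "0 0 -0.006 0 1" --pt "0 0 -0.006 0 1"

```text
t: 36.45
position: [0.4341, -0.2511, 0.0895]
eef_rot: [-3.123, -0.076, -0.064]
wrist_force: [0.1, 0.2, -2.3]
grip_width: 0.0304
```

```bash
python3 - <<'E'
from h import *
p=camera('wrist'); save(p,'w26'); np.save('w26.npy',p,allow_pickle=True)
plan(.4325,-.2475,.079,92.6)
im=cv2.cvtColor(p['pixels'],cv2.COLOR_RGB2BGR)
cv2.imwrite('pics/w26c.png',cv2.resize(im[80:270,200:460],None,fx=3,fy=3,interpolation=cv2.INTER_CUBIC))
t=camera('top'); im=cv2.cvtColor(t['pixels'],cv2.COLOR_RGB2BGR); cv2.imwrite('pics/t26.png',im)
t=camera('scene'); im=cv2.cvtColor(t['pixels'],cv2.COLOR_RGB2BGR); cv2.imwrite('pics/s26c.png',cv2.resize(im[120:320,100:340],None,fx=3.3,fy=3))
E
```

```text
shift [-0.0017 -0.0034  0.0102] turn 0.2 curyaw -87.2 q6 102.9 pos [ 0.4339 -0.251   0.0892] t 36.5 down [ 0.04   0.018 -0.999]
```

View pics/w26c.png

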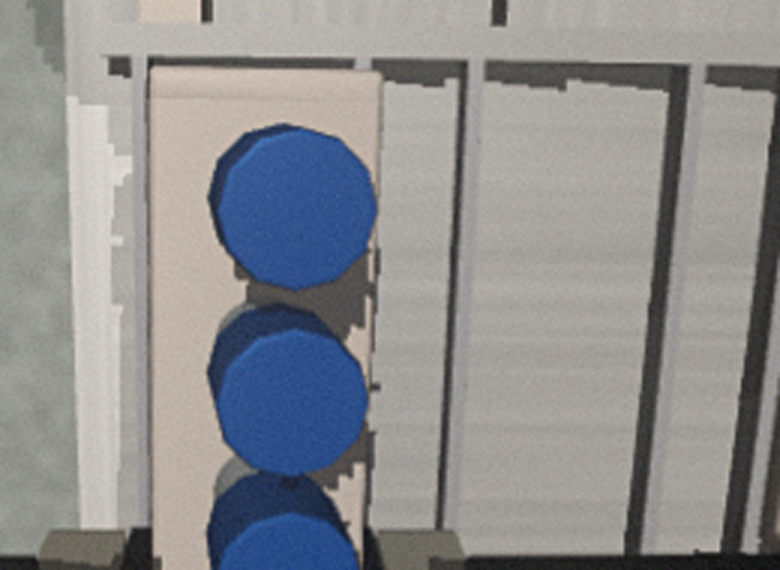

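View pics/s26c.png

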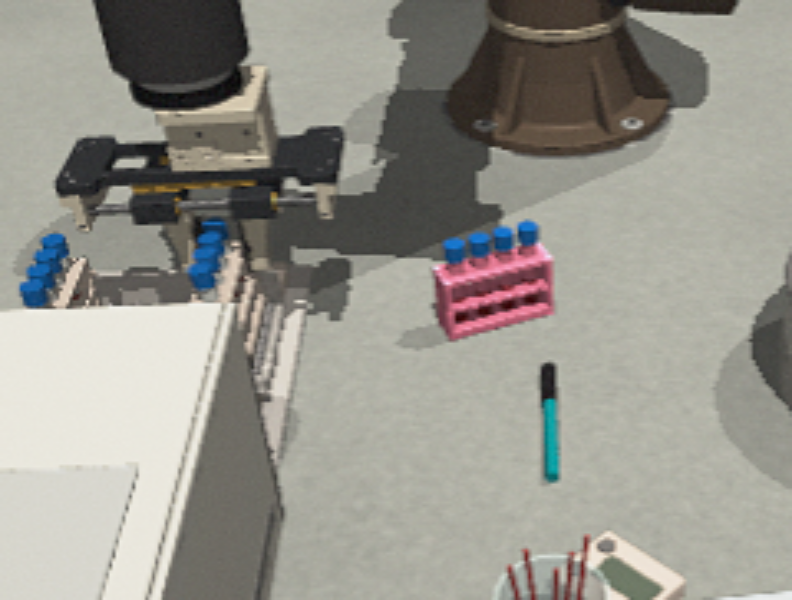

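```bash
python3 - <<'E'
from h import *
np.set_printoptions(precision=4,suppress=True)
for n in (23,24,25,26):
    p=np.load(f'w{n}.npy',allow_pickle=True).item()
    g=cv2.cvtColor(p['pixels'],cv2.COLOR_RGB2GRAY)
    print(n,p['position'][2],-rot(p)[:,2])
    # red-ish minus blue for edge
    r=p['pixels'].astype(int)[112:118].mean(0); 
    print([tuple(r[u].astype(int)) for u in list(range(244,262,2))],[tuple(r[u].astype(int)) for u in range(320,336,2)])
p=np.load('w26.npy',allow_pickle=True).item()
f=lambda u,v,z:at_z(p,200+u/3-.33,80+v/3-.33,z)
for z in (.095,.1,.105,.11): 
    a,b=f(150,70,z),f(381,72,z); print(z,np.linalg.norm(a-b),(a+b)/2)
a,b=f(140,60,.041),f(363,60,.041);print((a+b)/2,np.linalg.norm(a-b))
E
```

```text
23 0.41853170288665437 [-0.2649  0.0101 -0.9642]
[(np.int64(159), np.int64(161), np.int64(153)), (np.int64(163), np.int64(164), np.int64(156)), (np.int64(161), np.int64(163), np.int64(156)), (np.int64(168), np.int64(170), np.int64(162)), (np.int64(135), np.int64(131), np.int64(123)), (np.int64(208), np.int64(195), np.int64(183)), (np.int64(209), np.int64(197), np.int64(184)), (np.int64(207), np.int64(196), np.int64(182)), (np.int64(210), np.int64(197), np.int64(185))] [(np.int64(203), np.int64(193), np.int64(184)), (np.int64(208), np.int64(201), np.int64(194)), (np.int64(208), np.int64(200), np.int64(195)), (np.int64(209), np.int64(200), np.int64(195)), (np.int64(200), np.int64(192), np.int64(185)), (np.int64(180), np.int64(175), np.int64(168)), (np.int64(190), np.int64(187), np.int64(179)), (np.int64(155), np.int64(153), np.int64(153))]
24 0.28790668226805993 [-0.2648  0.0095 -0.9643]
[(np.int64(219), np.int64(215), np.int64(206)), (np.int64(221), np.int64(218), np.int64(211)), (np.int64(222), np.int64(218), np.int64(211)), (np.int64(223), np.int64(220), np.int64(212)), (np.int64(15
[... 1851 characters left out ...]
4(182), np.int64(169)), (np.int64(196), np.int64(184), np.int64(172))] [(np.int64(189), np.int64(176), np.int64(165)), (np.int64(190), np.int64(177), np.int64(166)), (np.int64(190), np.int64(177), np.int64(166)), (np.int64(154), np.int64(143), np.int64(134)), (np.int64(181), np.int64(176), np.int64(171)), (np.int64(180), np.int64(176), np.int64(169)), (np.int64(180), np.int64(176), np.int64(169)), (np.int64(178), np.int64(174), np.int64(168))]
0.095 0.031808752668863204 [ 0.512  -0.2504  0.095 ]
0.1 0.030796087922037897 [ 0.5118 -0.2504  0.1   ]
0.105 0.029783423175212615 [ 0.5117 -0.2505  0.105 ]
0.11 0.02877075842838736 [ 0.5115 -0.2505  0.11  ]
[ 0.5153 -0.2474  0.041 ] 0.0411884726984274
```

Emit:
apply_moves --pt "-0.0015 -0.0018 0 0 1" --pt "-0.0015 -0.0018 0.001 0 1" --pt "-0.0015 -0.0018 0.002 0 1" --pt "-0.0015 -0.0018 0.002 0 1"

```text
t: 37.0
position: [0.4323, -0.2491, 0.0867]
eef_rot: [-3.122, -0.077, -0.062]
wrist_force: [-0.0, 0.1, -1.2]
grip_width: 0.0304
```

Emit:
apply_moves --pt "0 0 0.001 0 1" --pt "0 0 0.0015 0 1" --pt "0 0 0.0015 0 1"

```text
t: 37.3
position: [0.4325, -0.2492, 0.0855]
eef_rot: [-3.123, -0.077, -0.062]
wrist_force: [-0.4, -0.7, 1.9]
grip_width: 0.0302
```

Emit:
apply_moves --pt "0 0 0.001 0 1" --pt "0 0 0.001 0 1" --pt "0 0 0.001 0 1"

```text
t: 37.6
position: [0.4326, -0.2494, 0.0854]
eef_rot: [-3.123, -0.078, -0.063]
wrist_force: [-3.6, 1.0, 8.6]
grip_width: 0.0306
```

```bash
python3 - <<'E'
from h import *
p=camera('wrist'); save(p,'w27'); np.save('w27.npy',p,allow_pickle=True)
plan(.4325,-.2475,.079,92.6)
im=cv2.cvtColor(p['pixels'],cv2.COLOR_RGB2BGR)
cv2.imwrite('pics/w27c.png',cv2.resize(im[80:270,200:460],None,fx=3,fy=3,interpolation=cv2.INTER_CUBIC))
E
```

```text
shift [-0.0003 -0.0018  0.0064] turn 0.3 curyaw -87.1 q6 102.7 pos [ 0.4326 -0.2494  0.0854] t 37.65 down [ 0.04   0.018 -0.999]
```

View pics/w27c.png

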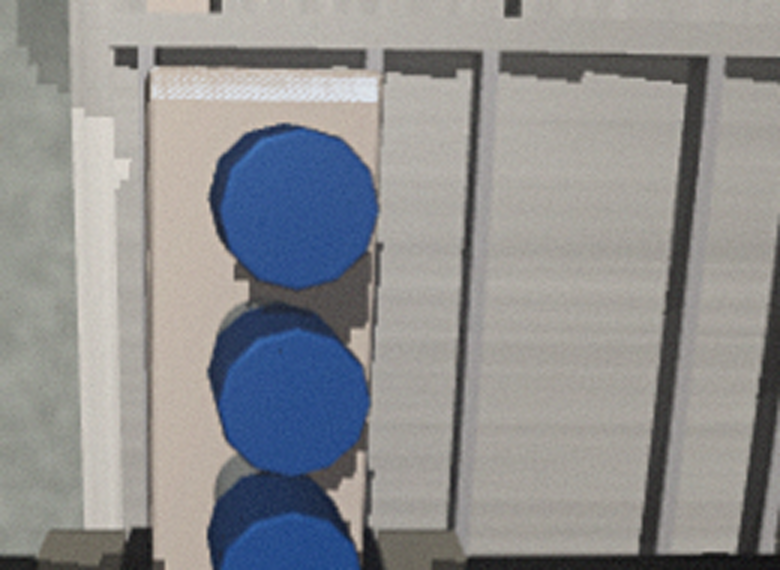

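Emit:
apply_moves --pt "0 0 0 0 1" --pt "0 0 0 0 1" --pt "0 0 0.002 0 1" --pt "0 0 0.004 0 1" --pt "0 0 0.004 0 1" --grip_force 4

```text
t: 38.15
position: [0.4336, -0.2498, 0.0818]
eef_rot: [-3.124, -0.078, -0.065]
wrist_force: [-0.1, -1.4, 4.1]
grip_width: 0.0321
```

Emit:
apply_moves --pt "0 0 0 0 0.6" --pt "0 0 0 0 0.55" --pt "0 0 0 0 0.5" --pt "0 0 0 0 0.45" --pt "0 0 0 0 0.42" --pt "0 0 0 0 0.42"

```text
t: 38.75
position: [0.4335, -0.2498, 0.0817]
eef_rot: [-3.124, -0.078, -0.065]
wrist_force: [-0.6, -0.2, 0.2]
grip_width: 0.0506
```

```bash
python3 - <<'E'
from h import *
p=camera('wrist'); save(p,'w28'); np.save('w28.npy',p,allow_pickle=True)
plan(.4325,-.2475,.079,92.6); print(sensors.get_state()['wrist_force'],sensors.get_state()['grip_width'])
im=cv2.cvtColor(p['pixels'],cv2.COLOR_RGB2BGR)
cv2.imwrite('pics/w28c.png',cv2.resize(im[80:350,200:460],None,fx=3,fy=2.2,interpolation=cv2.INTER_CUBIC))
E
```

```text
shift [-0.001  -0.0022  0.0027] turn 0.3 curyaw -87.1 q6 102.7 pos [ 0.4335 -0.2497  0.0817] t 38.8 down [ 0.041  0.017 -0.999]
[-0.78173507 -0.40756902 -0.23181517] 0.050394563753325135
```

View pics/w28c.png

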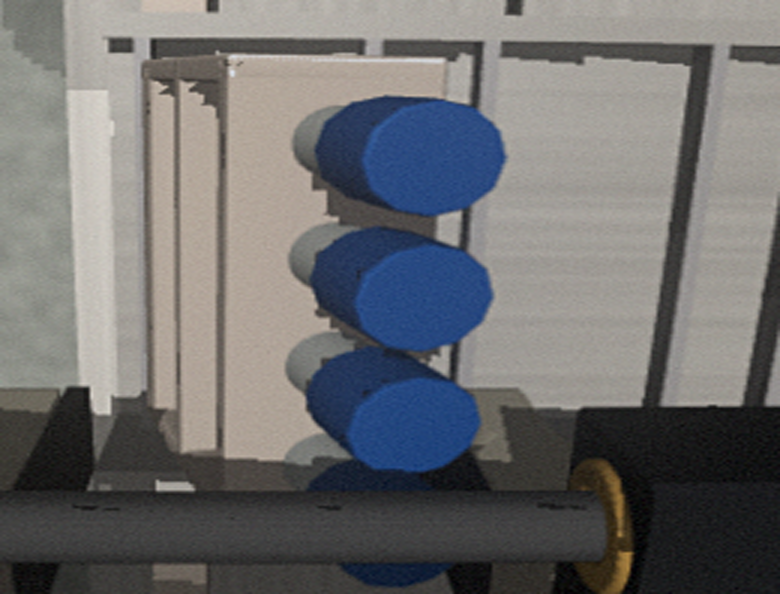

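```bash
python3 - <<'E'
from h import *
np.set_printoptions(precision=4,suppress=True)
p=np.load('w28.npy',allow_pickle=True).item()
f=lambda u,v,z:at_z(p,200+u/3-.33,80+v/2.2-.3,z)
for z in(.031,.036,.041): print('rack left bottom front/rear',z,f(145,78,z),f(155,405,z))
print('ribs front',f(145,45,.041),f(373,45,.041),f(489,45,.041)); print('outer rib rear?',f(95,380,.041),f(118,380,.041),f(140,380,.041))
print('right rib', f(480,100,.041), f(452,380,.041))
print('rear structures',f(175,485,.066),f(175,485,.031))
E
```

```text
rack left bottom front/rear 0.031 [ 0.5053 -0.2264  0.031 ] [ 0.415 -0.231  0.031]
rack left bottom front/rear 0.036 [ 0.5053 -0.227   0.036 ] [ 0.4172 -0.2314  0.036 ]
rack left bottom front/rear 0.041 [ 0.5054 -0.2275  0.041 ] [ 0.4194 -0.2318  0.041 ]
ribs front [ 0.5132 -0.2273  0.041 ] [ 0.5153 -0.2678  0.041 ] [ 0.5164 -0.2884  0.041 ]
outer rib rear? [ 0.4259 -0.2197  0.041 ] [ 0.4262 -0.2243  0.041 ] [ 0.4264 -0.2287  0.041 ]
right rib [ 0.5033 -0.2881  0.041 ] [ 0.4299 -0.2901  0.041 ]
rear structures [ 0.4091 -0.2382  0.066 ] [ 0.3899 -0.2359  0.031 ]
```

Emit:
apply_moves --pt "0 0 0 0 0.5" --pt "0 0 0 0 0.6" --pt "0 0 0 0 0.8" --pt "0 0 0 0 1" --pt "0 0 0 0 1" --pt "0 0 0 0 1" --grip_force 25

```text
t: 39.4
position: [0.4337, -0.2497, 0.0819]
eef_rot: [-3.124, -0.079, -0.065]
wrist_force: [-1.2, 0.8, 3.4]
grip_width: 0.0312
```

Emit:
apply_moves --pt "0 0 -0.004 0 1" --pt "0 0 -0.008 0 1" --pt "0 0 -0.012 0 1" --pt "0 0 -0.012 0 1" --grip_force 45

```text
t: 39.8
position: [0.4334, -0.25, 0.0945]
eef_rot: [-3.124, -0.079, -0.067]
wrist_force: [-0.2, -0.6, -2.1]
grip_width: 0.0307
```

```bash
python3 - <<'E'
from h import *
p=camera('wrist'); save(p,'w29'); np.save('w29.npy',p,allow_pickle=True)
plan(.4325,-.2475,.079,92.6); print(sensors.get_state()['wrist_force'],sensors.get_state()['grip_width'])
im=cv2.cvtColor(p['pixels'],cv2.COLOR_RGB2BGR)
cv2.imwrite('pics/w29c.png',cv2.resize(im[80:350,200:460],None,fx=3,fy=2.2,interpolation=cv2.INTER_CUBIC))
E
```

```text
shift [-0.0013 -0.0023  0.0152] turn 0.3 curyaw -87.1 q6 102.7 pos [ 0.4333 -0.2499  0.0942] t 39.85 down [ 0.042  0.017 -0.999]
[-0.22266674 -0.64088233 -1.91404957] 0.03063771019930117
```

View pics/w29c.png

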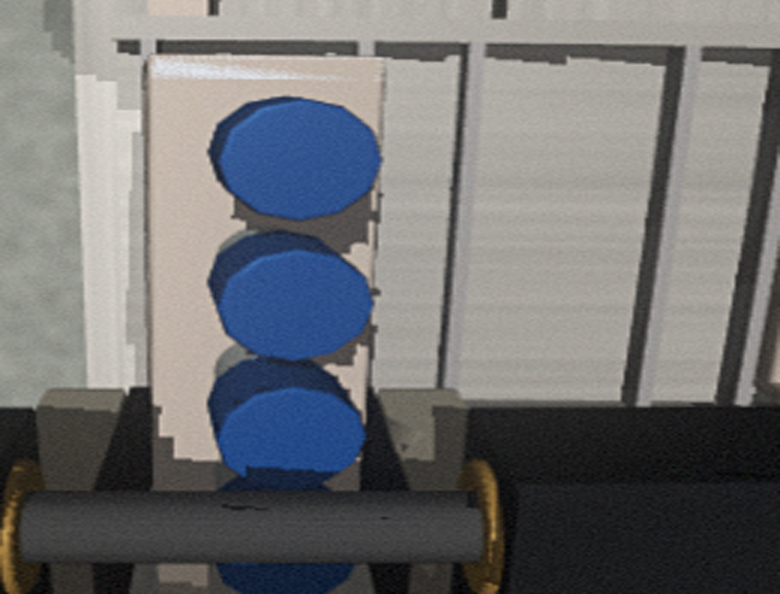

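Emit:
apply_moves --pt "-0.0005 0.002 0 0 1" --pt "-0.0005 0.004 0 0 1" --pt "-0.0005 0.004 0.003 0 1" --pt "-0.0005 0.004 0.006 0 1" --pt "-0.0005 0.004 0.008 0 1" --pt "-0.0005 0.004 0.009 0 1" --pt "-0.0005 0.004 0.009 0 1"

```text
t: 40.55
position: [0.4332, -0.2538, 0.0848]
eef_rot: [-3.124, -0.078, -0.065]
wrist_force: [0.8, -0.8, -2.0]
grip_width: 0.0307
```

Emit:
apply_moves --pt "0 0 0.001 0 1" --pt "0 0 0.002 0 1" --pt "0 0 0.002 0 1"

```text
t: 40.85
position: [0.4333, -0.2537, 0.0827]
eef_rot: [-3.124, -0.079, -0.065]
wrist_force: [-0.2, -0.1, -1.9]
grip_width: 0.0307
```

No contact this time at a lower height; continue in small steps.

Emit:
apply_moves --pt "0 0 0.001 0 1" --pt "0 0 0.002 0 1" --pt "0 0 0.002 0 1"

```text
t: 41.15
position: [0.4332, -0.2536, 0.0806]
eef_rot: [-3.124, -0.078, -0.065]
wrist_force: [0.5, 0.4, -2.3]
grip_width: 0.0309
```

Emit:
apply_moves --pt "0 0 0.001 0 1" --pt "0 0 0.002 0 1" --pt "0 0 0.002 0 1"

```text
t: 41.45
position: [0.4332, -0.2535, 0.0784]
eef_rot: [-3.124, -0.078, -0.064]
wrist_force: [0.7, 1.0, -2.2]
grip_width: 0.0307
```

Emit:
apply_moves --pt "0 0 0.001 0 1" --pt "0 0 0.002 0 1" --pt "0 0 0.002 0 1"

```text
t: 41.75
position: [0.4332, -0.2535, 0.0762]
eef_rot: [-3.124, -0.078, -0.064]
wrist_force: [-1.0, 0.6, -1.8]
grip_width: 0.0309
```

```bash
python3 - <<'E'
from h import *
p=camera('wrist'); save(p,'w30'); np.save('w30.npy',p,allow_pickle=True)
print(sensors.get_state()['wrist_force'],sensors.get_state()['grip_width'])
im=cv2.cvtColor(p['pixels'],cv2.COLOR_RGB2BGR)
cv2.imwrite('pics/w30c.png',cv2.resize(im[80:350,200:460],None,fx=3,fy=2.2,interpolation=cv2.INTER_CUBIC))
E
```

```text
[ 0.56632102  0.27605919 -2.0877369 ] 0.030990208871593053
```

View pics/w30c.png

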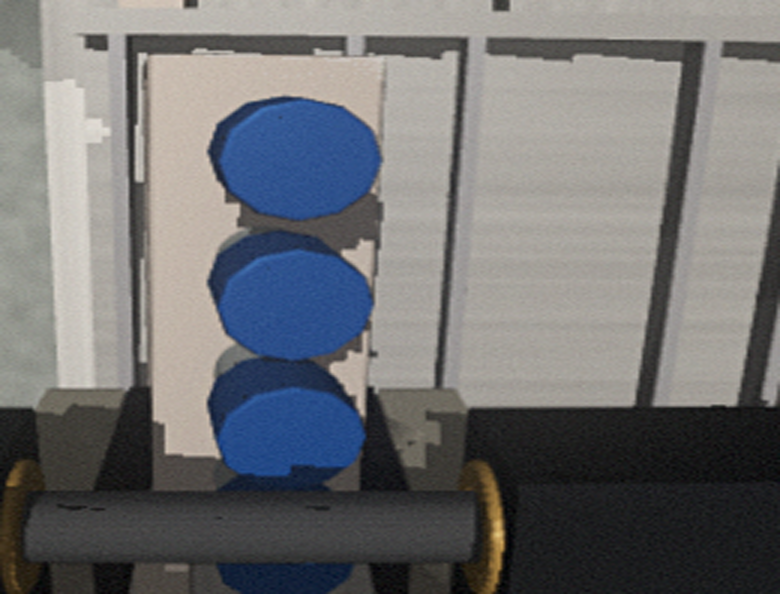

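Emit:
apply_moves --pt "0 0 0.001 0 1" --pt "0 0 0.002 0 1" --pt "0 0 0.002 0 1"

```text
t: 42.1
position: [0.4333, -0.2536, 0.0753]
eef_rot: [-3.124, -0.079, -0.065]
wrist_force: [-4.5, 3.3, 10.0]
grip_width: 0.031
```

Emit:
apply_moves --pt "0 0 0.001 0 1" --pt "0 0 0.002 0 1" --pt "0 0 0.002 0 1"

```text
t: 42.4
position: [0.4333, -0.2537, 0.0751]
eef_rot: [-3.124, -0.08, -0.065]
wrist_force: [-8.1, 5.1, 20.5]
grip_width: 0.0307
```

Floor contact at 0.075, 10 mm lower than before: in the lane. Release.

Emit:
apply_moves --pt "0 0 -0.001 0 0.6" --pt "0 0 -0.001 0 0.55" --pt "0 0 -0.001 0 0.5" --pt "0 0 -0.001 0 0.45" --pt "0 0 -0.001 0 0.4" --pt "0 0 -0.001 0 0.4" --grip_force 20

```text
t: 43.0
position: [0.4332, -0.2537, 0.0759]
eef_rot: [-3.124, -0.08, -0.065]
wrist_force: [0.1, -0.4, 0.2]
grip_width: 0.0522
```

Emit:
apply_moves --pt "0 0 -0.02 0 0.4" --pt "0 0 -0.05 0 0.4" --pt "0 0 -0.09 0 0.3" --pt "0 0 -0.13 0 0.2" --pt "0 0.01 -0.17 0 0" --pt "0.02 0.04 -0.19 0 0" --pt "0.05 0.06 -0.19 0 0" --pt "0.05 0.06 -0.19 0 0"

```text
t: 43.8
position: [0.4811, -0.3161, 0.2667]
eef_rot: [-3.125, -0.079, -0.066]
wrist_force: [-2.0, 0.4, -0.4]
grip_width: 0.0872
```

```bash
python3 - <<'E'
from h import *
p=camera('wrist'); save(p,'w31'); np.save('w31.npy',p,allow_pickle=True)
plan(.36,-.31,.2,2.6)
im=cv2.cvtColor(p['pixels'],cv2.COLOR_RGB2BGR)
cv2.imwrite('pics/w31c.png',cv2.resize(im[80:270,180:420],None,fx=3.3,fy=3.1,interpolation=cv2.INTER_CUBIC))
E
```

```text
shift [-0.1216 -0.0101  0.0613] turn -89.7 curyaw -87.1 q6 108.2 pos [ 0.4794 -0.315   0.266 ] t 43.85 down [ 0.04   0.017 -0.999]
```

View pics/w31c.png

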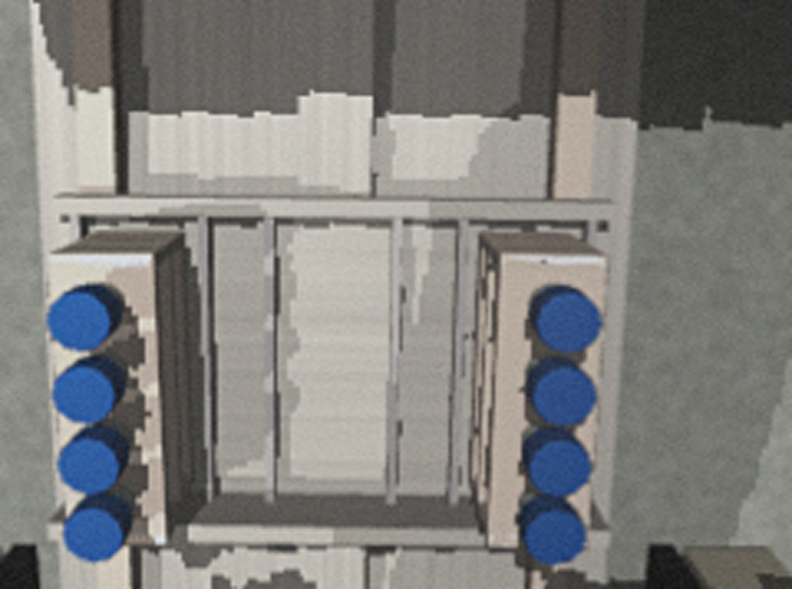

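Emit:
apply_moves --pt "-0.02 0 0 8 0.3" --pt "-0.04 0 0 16 0.6" --pt "-0.06 0 0 24 1" --pt "-0.08 -0.002 0 32 1" --pt "-0.1 -0.003 0 40 1" --pt "-0.12 -0.004 0 49 1" --pt "-0.12 -0.004 0 57 1" --pt "-0.12 -0.004 0 66 1" --pt "-0.12 -0.004 0 74 1" --pt "-0.12 -0.004 0 82 1"

```text
t: 44.85
position: [0.3586, -0.3165, 0.261]
eef_rot: [-2.386, 1.984, -0.03]
wrist_force: [0.4, 1.0, -0.1]
grip_width: 0.0133
```

```bash
python3 - <<'E'
from h import *
plan(.362,-.3165,.2,2.6)
p=camera('wrist'); save(p,'w32')
E
```

```text
shift [ 0.0012 -0.0008  0.0611] turn 7.9 curyaw -169.5 q6 30.4 pos [ 0.3586 -0.3165  0.261 ] t 44.85 down [ 0.039  0.017 -0.999]
```

View pics/w32.png

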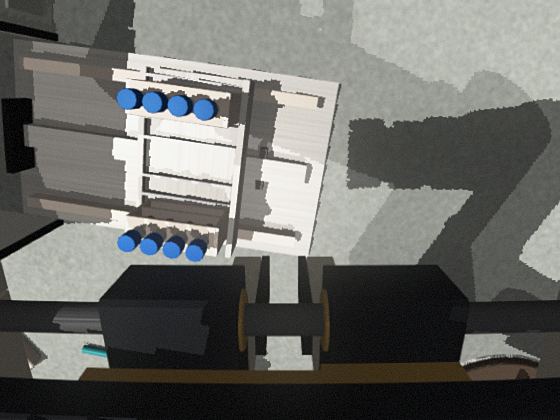

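```bash
python3 - <<'E'
from h import *
plan(.358,-.3168,.05,2.6)
E
```

```text
shift [0.0023 0.0095 0.2107] turn 7.4 curyaw -170.0 q6 29.9 pos [ 0.3587 -0.3165  0.261 ] t 44.9 down [ 0.039  0.017 -0.999]
```

Emit:
apply_moves --pt "0.002 0.006 0.04 7.4 1" --pt "0.002 0.006 0.08 7.4 1" --pt "0.002 0.007 0.12 7.4 1" --pt "0.0023 0.008 0.15 7.4 1" --pt "0.0023 0.0095 0.18 7.4 1" --pt "0.0023 0.0095 0.2 7.4 1" --pt "0.0023 0.0095 0.2105 7.4 1" --pt "0.0023 0.0095 0.2105 7.4 1"

```text
t: 45.7
position: [0.357, -0.3163, 0.0492]
eef_rot: [-2.246, 2.141, -0.022]
wrist_force: [0.2, -0.4, 1.2]
grip_width: 0.0002
```

```bash
python3 - <<'E'
from h import *
p=camera('wrist'); save(p,'w33')
plan(.378,-.3158,.05,2.6)
t=camera('top'); im=cv2.cvtColor(t['pixels'],cv2.COLOR_RGB2BGR); cv2.imwrite('pics/t33.png',im)
t=camera('scene'); im=cv2.cvtColor(t['pixels'],cv2.COLOR_RGB2BGR); cv2.imwrite('pics/s33c.png',cv2.resize(im[120:320,60:300],None,fx=3.3,fy=3))
E
```

```text
shift [ 0.0001 -0.0202  0.001 ] turn 0.1 curyaw -177.3 q6 24.1 pos [ 0.3578 -0.3167  0.0502] t 45.75 down [ 0.038  0.017 -0.999]
```

View pics/w33.png

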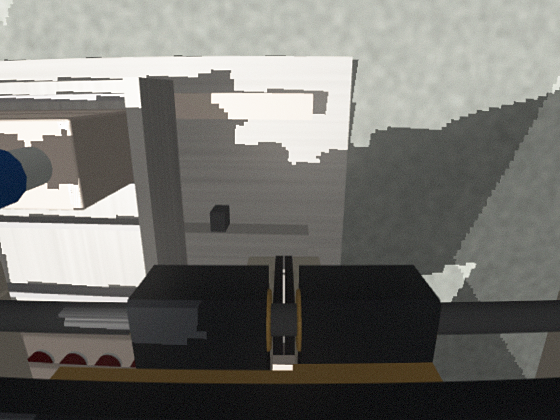

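View pics/s33c.png

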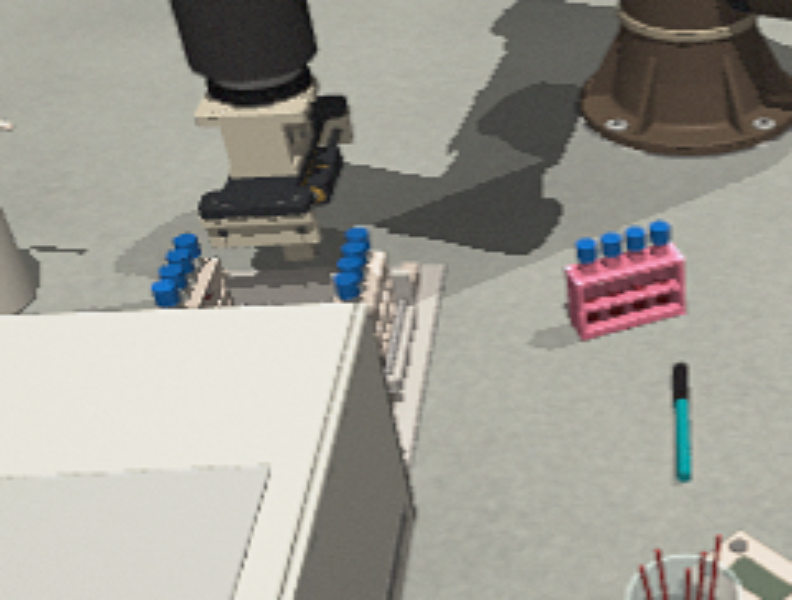

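Emit:
apply_moves --pt "0 -0.005 0 0 1" --pt "0 -0.01 0 0 1" --pt "0 -0.015 0 0 1" --pt "0 -0.02 0 0 1" --pt "0 -0.023 0 0 1" --pt "0 -0.023 0 0 1"

```text
t: 46.45
position: [0.3821, -0.316, 0.0522]
eef_rot: [-2.245, 2.14, -0.028]
wrist_force: [-0.9, 0.2, -1.2]
grip_width: 0.0004
```

Emit:
apply_moves --pt "0 -0.003 0 0 1" --pt "0 -0.006 0 0 1" --pt "0 -0.009 0 0 1" --pt "0 -0.012 0 0 1" --pt "0 -0.015 0 0 1"

```text
t: 46.95
position: [0.3963, -0.3151, 0.0526]
eef_rot: [-2.246, 2.141, -0.025]
wrist_force: [-5.0, -1.0, 4.7]
grip_width: 0.0005
```

```bash
python3 - <<'E'
from h import *
p=camera('wrist'); save(p,'w34')
plan(.41,-.3154,.05,2.6)
t=camera('scene'); im=cv2.cvtColor(t['pixels'],cv2.COLOR_RGB2BGR); cv2.imwrite('pics/s34c.png',cv2.resize(im[120:320,60:300],None,fx=3.3,fy=3))
E
```

```text
shift [ 0.001  -0.0132  0.0032] turn 0.1 curyaw -177.3 q6 22.1 pos [ 0.3966 -0.3151  0.0526] t 47.0 down [ 0.039  0.017 -0.999]
```

View pics/w34.png

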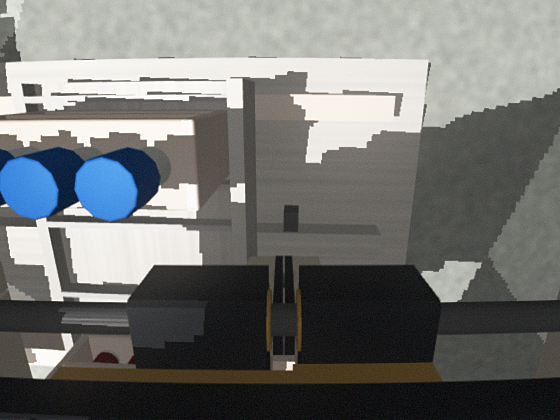

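View pics/s34c.png

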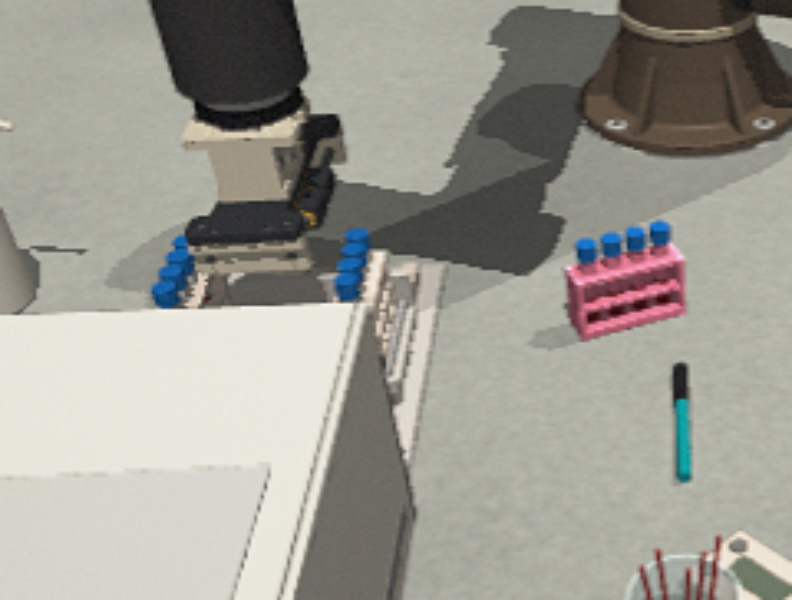

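Emit:
apply_moves --pt "0 -0.004 0 0 1" --pt "0 -0.008 0 0 1" --pt "0 -0.012 0 0 1" --pt "0 -0.016 0 0 1" --pt "0 -0.02 0 0 1" --pt "0 -0.024 0 0 1" --pt "0 -0.028 0 0 1" --pt "0 -0.032 0 0 1" --pt "0 -0.036 0 0 1" --pt "0 -0.04 0 0 1"

```text
t: 48.05
position: [0.4369, -0.3132, 0.0542]
eef_rot: [-2.245, 2.14, -0.026]
wrist_force: [-4.1, -0.7, -2.2]
grip_width: 0.0004
```

```bash
python3 - <<'E'
from h import *
p=camera('wrist'); save(p,'w35')
plan(.45,-.3134,.05,2.6)
t=camera('scene'); im=cv2.cvtColor(t['pixels'],cv2.COLOR_RGB2BGR); cv2.imwrite('pics/s35c.png',cv2.resize(im[120:320,60:300],None,fx=3.3,fy=3))
E
```

```text
shift [ 0.0008 -0.0121  0.0049] turn 0.1 curyaw -177.3 q6 20.4 pos [ 0.4377 -0.3133  0.0544] t 48.1 down [ 0.04   0.017 -0.999]
```

View pics/w35.png

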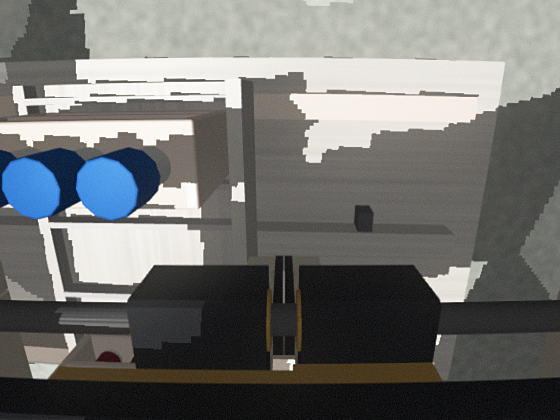

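View pics/s35c.png

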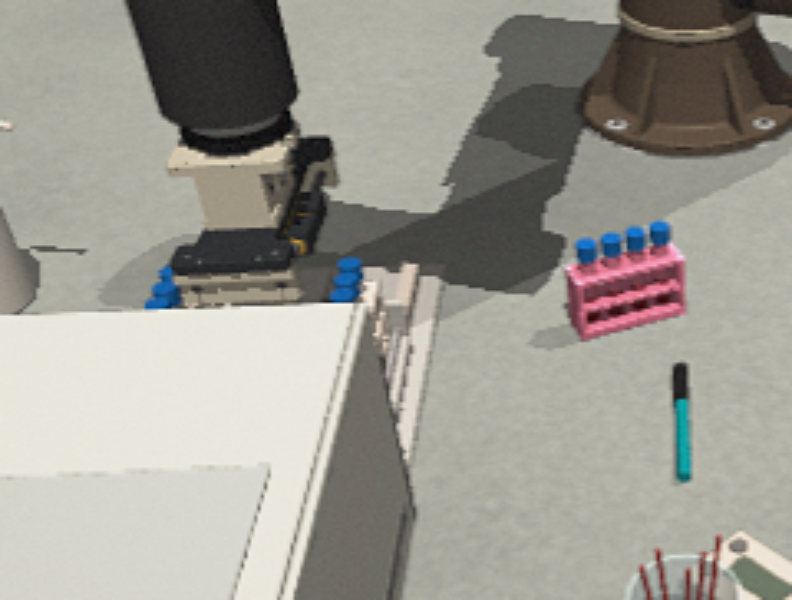

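Emit:
apply_moves --pt "0 -0.004 0.001 0 1" --pt "0 -0.008 0.002 0 1" --pt "0 -0.012 0.003 0 1" --pt "0 -0.016 0.003 0 1" --pt "0 -0.02 0.003 0 1" --pt "0 -0.024 0.003 0 1" --pt "0 -0.028 0.003 0 1" --pt "0 -0.032 0.003 0 1" --pt "0 -0.036 0.003 0 1" --pt "0 -0.04 0.003 0 1"

```text
t: 49.15
position: [0.478, -0.3113, 0.053]
eef_rot: [-2.245, 2.14, -0.028]
wrist_force: [-3.3, -0.7, -2.3]
grip_width: 0.0005
```

Emit:
apply_moves --pt "0 -0.004 0.001 0 1" --pt "0 -0.008 0.002 0 1" --pt "0 -0.012 0.002 0 1" --pt "0 -0.016 0.002 0 1" --pt "0 -0.02 0.002 0 1" --pt "0 -0.024 0.002 0 1" --pt "0 -0.028 0.002 0 1" --pt "0 -0.03 0.002 0 1"

```text
t: 49.95
position: [0.5085, -0.3098, 0.0521]
eef_rot: [-2.245, 2.139, -0.028]
wrist_force: [-2.8, -0.1, -2.2]
grip_width: 0.0006
```

```bash
python3 - <<'E'
from h import *
p=camera('wrist'); save(p,'w36')
plan(.53,-.31,.05,2.6)
t=camera('scene'); save(t,'s36')
t=camera('top'); save(t,'t36')
E
```

```text
shift [ 0.0013 -0.0211  0.003 ] turn 0.2 curyaw -177.2 q6 17.8 pos [ 0.5087 -0.3098  0.0521] t 50.0 down [ 0.041  0.017 -0.999]
```

View pics/w36.png

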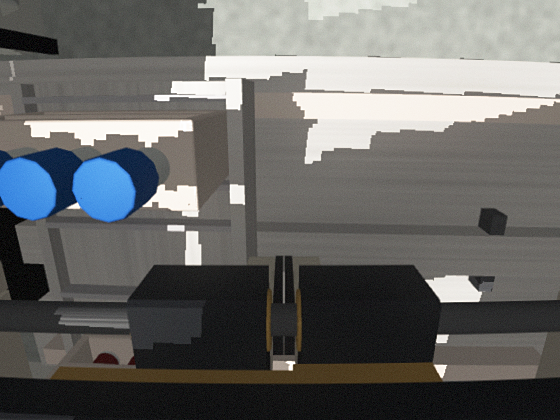

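View pics/t36.png

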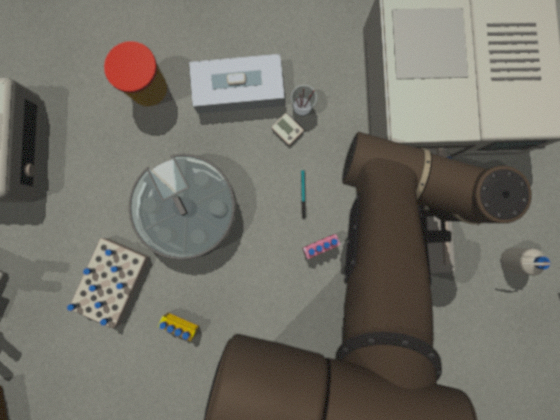

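View pics/s36.png

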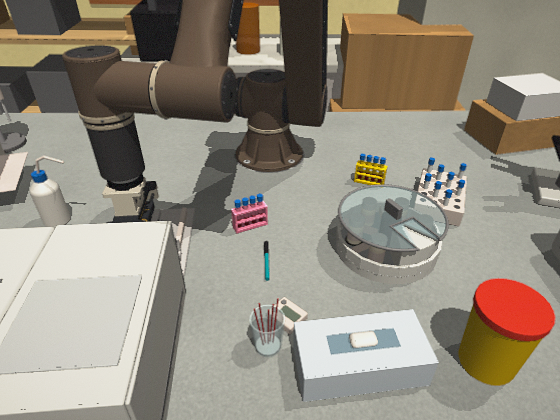

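Emit:
apply_moves --pt "0 -0.003 0.001 0 1" --pt "0 -0.006 0.002 0 1" --pt "0 -0.009 0.002 0 1" --pt "0 -0.012 0.002 0 1" --pt "0 -0.015 0.002 0 1" --pt "0 -0.017 0.002 0 1"

```text
t: 50.7
position: [0.526, -0.309, 0.0511]
eef_rot: [-2.245, 2.139, -0.029]
wrist_force: [-3.1, -1.6, 1.5]
grip_width: 0.0004
```

```bash
python3 - <<'E'
from h import *
p=camera('wrist'); save(p,'w37')
plan(.53,-.31,.05,2.6)
E
```

```text
shift [ 0.0012 -0.0036  0.0012] turn 0.2 curyaw -177.2 q6 17.3 pos [ 0.5263 -0.309   0.0511] t 50.75 down [ 0.042  0.016 -0.999]
```

View pics/w37.png

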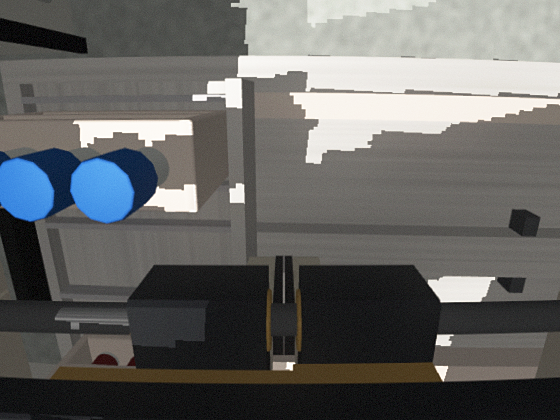

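Continue in small steps, watching the force.

Emit:
apply_moves --pt "0 -0.002 0 0 1" --pt "0 -0.004 0 0 1" --pt "0 -0.005 0 0 1" --pt "0 -0.006 0 0 1"

```text
t: 51.15
position: [0.5323, -0.3087, 0.0512]
eef_rot: [-2.245, 2.139, -0.029]
wrist_force: [-3.4, -0.2, -1.5]
grip_width: 0.0006
```

Emit:
apply_moves --pt "0 -0.002 0 0 1" --pt "0 -0.003 0 0 1" --pt "0 -0.004 0 0 1"

```text
t: 51.45
position: [0.5351, -0.3084, 0.0511]
eef_rot: [-2.246, 2.14, -0.026]
wrist_force: [-8.6, -1.6, 3.6]
grip_width: 0.0004
```

Emit:
apply_moves --pt "0 -0.001 0 0 1" --pt "0 -0.002 0 0 1" --pt "0 -0.003 0 0 1"

```text
t: 51.75
position: [0.5351, -0.3084, 0.0511]
eef_rot: [-2.248, 2.143, -0.019]
wrist_force: [-15.7, -2.2, 8.9]
grip_width: 0.0003
```

```bash
python3 - <<'E'
from h import *
p=camera('wrist'); save(p,'w38')
t=camera('top'); im=cv2.cvtColor(t['pixels'],cv2.COLOR_RGB2BGR); cv2.imwrite('pics/t38c.png',cv2.resize(im[120:280,360:470],None,fx=4,fy=3.6,interpolation=cv2.INTER_CUBIC))
plan(.53,-.31,.05,2.6)
E
```

```text
shift [0.0013 0.0053 0.001 ] turn 0.1 curyaw -177.3 q6 16.9 pos [ 0.5352 -0.3084  0.0512] t 51.85 down [ 0.034  0.017 -0.999]
```

View pics/w38.png

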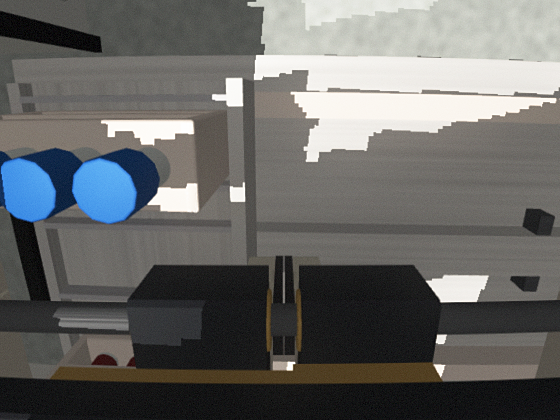

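View pics/t38c.png

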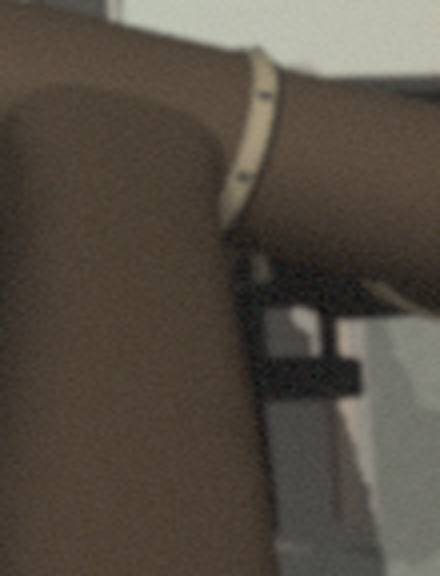

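Emit:
apply_moves --pt "0 0.01 0 0 1" --pt "0 0.03 0 0 1" --pt "0 0.06 0 0 1" --pt "0 0.1 0 0 1" --pt "0 0.14 0 0 1" --pt "0 0.14 -0.04 0 1" --pt "0 0.14 -0.09 0 1" --pt "0 0.14 -0.14 0 1" --pt "0 0.14 -0.19 0 0.5" --pt "0 0.14 -0.2 0 0.5"

```text
t: 52.85
position: [0.3919, -0.3204, 0.2536]
eef_rot: [-2.246, 2.138, -0.04]
wrist_force: [-0.1, -0.5, 0.2]
grip_width: 0.0113
```

```bash
python3 - <<'E'
from h import *
plan(.45,-.1,.35,2.6)
p=camera('wrist'); save(p,'w39')
E
```

```text
shift [-0.2181 -0.0732 -0.0912] turn 0.2 curyaw -177.2 q6 21.6 pos [ 0.3919 -0.3204  0.2536] t 52.85 down [ 0.046  0.011 -0.999]
```

View pics/w39.png

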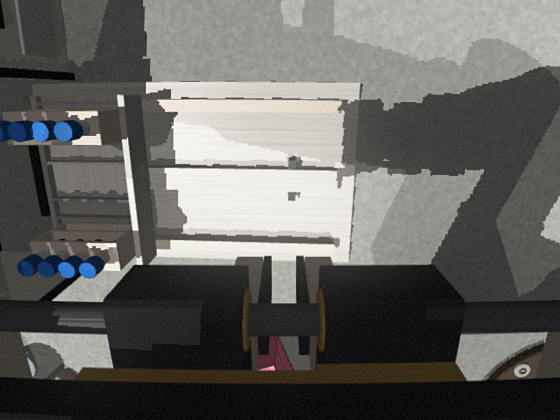

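```bash
python3 - <<'E'
from h import *
p=camera('wrist'); np.save('w40.npy',p,allow_pickle=True)
im=cv2.cvtColor(p['pixels'],cv2.COLOR_RGB2BGR)
cv2.imwrite('pics/w40c.png',cv2.resize(im[70:270,0:200],None,fx=3,fy=3,interpolation=cv2.INTER_CUBIC))
E
```

```text
(no output)
```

View pics/w40c.png

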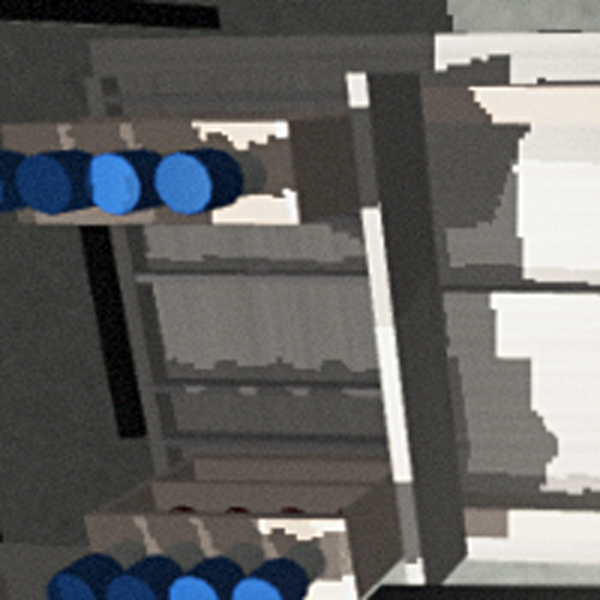

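```bash
python3 - <<'E'
from h import *
np.set_printoptions(precision=4,suppress=True)
p=np.load('w40.npy',allow_pickle=True).item()
f=lambda u,v,z:at_z(p,u/3-.33,70+v/3-.33,z)
a1,a2=f(370,90,.066),f(425,575,.066); print('rear wall top rear edge',a1,a2,(a1+a2)/2,np.degrees(np.arctan2(*(a1-a2)[[1,0]])))
q=lambda u,v,z:at_z(p,u,v,z)
b1,b2=q(361,84,.008),q(349,262,.008); print('base rear',b1,b2,(b1+b2)/2)
for z in (.031,.041,.066): print('stop?',z,f(112,330,z),f(138,330,z),'front wall',f(140,330,z))
E
```

```text
rear wall top rear edge [ 0.5528 -0.3913  0.066 ] [ 0.5465 -0.2262  0.066 ] [ 0.5497 -0.3087  0.066 ] -87.80612146821845
base rear [ 0.3261 -0.4167  0.008 ] [ 0.3179 -0.214   0.008 ] [ 0.322  -0.3153  0.008 ]
stop? 0.031 [ 0.6778 -0.3     0.031 ] [ 0.6672 -0.3006  0.031 ] front wall [ 0.6664 -0.3006  0.031 ]
stop? 0.041 [ 0.6702 -0.3028  0.041 ] [ 0.6599 -0.3033  0.041 ] front wall [ 0.6591 -0.3033  0.041 ]
stop? 0.066 [ 0.6511 -0.3096  0.066 ] [ 0.6415 -0.3101  0.066 ] front wall [ 0.6407 -0.3101  0.066 ]
```

Emit:
apply_moves --pt "-0.02 0 -0.03 0 0" --pt "-0.05 0 -0.06 0 0" --pt "-0.1 0 -0.08 0 0" --pt "-0.14 0 -0.08 0 0" --pt "-0.14 0 -0.08 0 0"

```text
t: 53.45
position: [0.3809, -0.1765, 0.331]
eef_rot: [-2.249, 2.131, -0.033]
wrist_force: [-0.1, -0.2, -0.2]
grip_width: 0.0591
```

```bash
python3 - <<'E'
from h import *
t=camera('top'); save(t,'t41'); p=camera('scene'); save(p,'s41'); print(sensors.get_state()['t'],sensors.get_state()['wrist_force'])
im=cv2.cvtColor(t['pixels'],cv2.COLOR_RGB2BGR); cv2.imwrite('pics/t41c.png',cv2.resize(im[140:270,110:250],None,fx=4.2,fy=4.2,interpolation=cv2.INTER_CUBIC))
E
```

```text
53.55 [-0.31814286  0.37946332 -0.10238121]
```

View pics/t41.png

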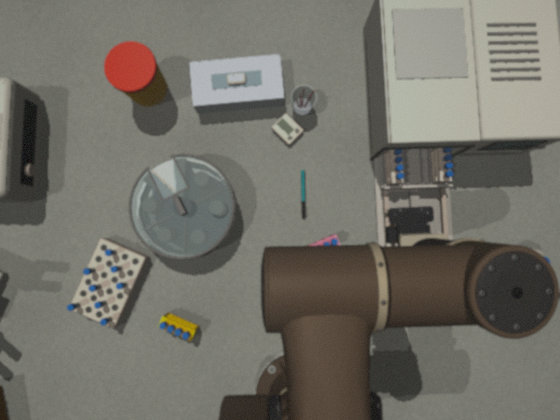

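View pics/t41c.png

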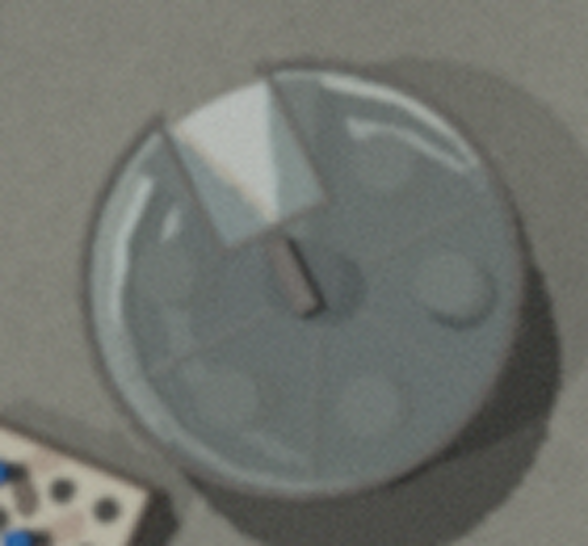

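View pics/s41.png

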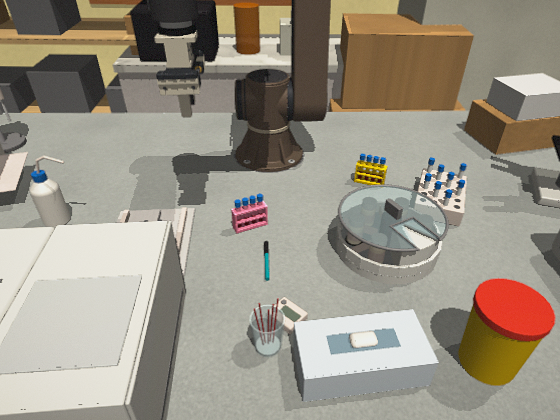

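```bash
python3 - <<'E'
from bench import arm
print(arm.close_job())
E
```

```text
the job is handed in; nothing more can be done
None
```

The job is done and handed in at about 54 s. My last checks agree with that, apart from the notes below.

- **Reagent bottle:** it stands upright in the empty compartment, seen through the slot right after release. I then turned the cover back. In the last pictures its slot lies centred on the blank sector, within about 2°.
- **Racks:** there were two white racks on the bench, both with four caps. One stands upright in each outer lane of the tray; the centre lane is empty. No third white rack was on the bench. I left the pink and yellow look-alikes alone.
- **Tray:** pushed along its centre line at 3–5 N until it stopped. I let the push rise to about 16 N, with no further movement. The rear wall measured 228 mm from the base plate's rear edge, against 226 mm nominal, so it agrees with fully home within the camera error.
- **Bystanders and robot:** the timer, marker and beaker look unmoved. The gripper is open and clear of everything.

**What did not go cleanly:**
- The second rack first came down on a lane rib, with a brief upward force of 45 N at the wrist through the rack. When I let go it leaned over. I gripped it again, moved it 4 mm over, and it then went 10 mm lower to the tray floor and stood upright.
- That 45 N passed through the held rack, not the arm or the gripper's body. It is above the 40 N limit set for those, and far below the 120 N wrist limit.
- The tool drifted to about 2.5° of tilt during the job, with no visible effect on the result.

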